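# Close down the tin seamer and put its tins away

### The arm

A 7-joint arm with a two-finger parallel gripper is mounted at the origin on a cart in front of the work surface, level with it; the furniture and walls round the work are solid. World frame = base frame: x ahead of the robot, y to its left, z up, the work surface at z = 0. Lengths are in m, angles in rad, forces in N, time in s.
With the tool pointing down it reaches from about 0.425 to 0.975 m from the base axis. Payload 16.7 kg.
Tool frame: the origin (TCP) lies between the finger pads; the fingertips stand 8 mm ahead of it and the grasp point (between the pads) lies 11 mm behind it; z points along the fingers, y is the line along which they close (so a half turn about z gives the same grasp; the last joint's range is limited). The gripper opens to 85 mm and grips with 20 to 120 N. Pads are 22 mm wide; open, the fingers measure 114 mm over their backs; the gripper's body (76 mm by 85 mm) begins 54 mm behind the grasp point. The pads swing forward as they close: fully open they stand 13 mm farther back than shut.
Start: joints at [-1.315, 0.426, 0.074, 1.606, -0.034, 1.111, -0.067], TCP at [0.266, 0.62, 0.239] pointing down, gripper open.
Joint ranges: [-2.85, 2.85], [-0.5, 2.14], [-1.23, 1.37], [0.21, 2.46], [-1.02, 4.16], [0.16, 2.05], [-2.73, 2.73]. Speed limits (rad/s): [1.89, 1.89, 2.39, 2.39, 3.01, 3.01, 3.01].

### API

Orientations are given as a unit quaternion [x, y, z, w].
In Python, from rig import env, vision, hand_in, trace gives the robot as it stands. The module is installed in compiled form; this text tells all that it offers.
- The arm moves only by the shell command python3 -m jog 'ROWS' [FORCE]. ROWS is JSON, a list of rows, each an object of numbers: "claw": the closure, from -1 (fully open) to 1 (shut); "x", "y", "z": the shift along the tool's x, y, z in cm; "rx", "ry", "rz": the turn, a rotation vector about the tool's x, y, z in rad. A call has 1 to 8 rows; each row is the pose to reach, as a shift and turn from the pose commanded when the call began, along the tool's axes at that moment; what a row does not reach only later rows make up. A row lasts 1/10 s, in which the tool goes at most 50 mm and 8.59 degrees, less where a joint would pass 70% of its speed; a pose out of reach is approached as far as the arm can. A call with a gripper value outside its range is refused whole. The fingers move at their own pace and stop on an object; FORCE is the grip in N (left out, the last holds). Time passes only in rows, so rows that repeat a pose let the fingers close. It gives the time, the measured TCP pose, the force, the opening and the grip force at its end, in the units of the state.
- env.state(): the state, without advancing time (a new reading comes with each control period).
- vision.grab_frame(name): name is "scene" or "top" or "wrist"; returns (picture, depth): 400x640x3 uint8, blue, green, red; 400x640 float32, m along the optical axis (not along the pixel's ray), 0 where there is no reading.
- vision.camera_model(name): a dict with "fx", "fy", "cx", "cy" (pixels), "R" (3x3) and "t" (3): a world point X has camera coordinates R X + t. Camera axes: x right, y down, z forward; pixel columns grow to the right and rows downward; lengths in m; the calibration is good to about 2 mm. A picture is of the moment at which its call begins: read the wrist's pose just before it. camera_model takes no time and is no camera call; for the wrist camera it gives the pose at the moment of the call.
- hand_in(): hands the job in; it is judged then, once.
Trained networks look in the newest picture that a camera, given by its name, has taken for a name from the list of things; names that differ only in an ending like _2 or _b are one class to them, and where a whole thing is asked for, a point or a joint stands for the part that bears it (a point fixed in the world has none). Each returns a list of dicts, best first, with "confidence" (0 to 1); they miss things now and then, are a little off and sometimes report something else, mostly with a low value. They report only what shows in the picture. A call takes as long as a camera call. They do not tell look-alikes from the thing itself.
- trace(label, camera): "pixels" (400x640 bool, what is visible of it) and "bbox" ([centre column, centre row, width, height] in pixels, round what is visible of it).
The state is a dict: "time": time; "joint_pos": joint angles; "dq": joint speeds; "tau": joint torques, N m; "tcp_pos": TCP position; "tool_rot": TCP orientation; "contact_force": force on the tool from outside, world axes, zero at the start; "wrist_torque": the same for the moment, N m; "opening": finger opening in m; "grip_force": force on a finger pad.
Only numpy, scipy, OpenCV 4.12 (cv2) and the standard library are available. Lean on these libraries where they do the work, as an engineer would, in place of code of your own. Each camera call takes 0.05 s, during which the arm holds its last target. There are 200 camera calls.

### The job

Close down the bench tin seamer: wind its handwheel until the carriage rests against the end stop, which uncovers the push button of the latch, and press that button so that the hidden drawer in the base springs out. Stand every small round tin (60 or 70 mm tall) that is on the table upright in the drawer, then push the drawer home until it catches and stays fully shut. Also set the speed lever upright, which is idle, and leave the soap block, the bowl and the note pad where they are.

Things in the scene. Friction and masses are not known exactly. Their poses are not given: they have to be found in the camera images.
- seamer: the bench tin seamer, fixed: a grey hollow base 165 (x -75 to +90) x 300 (y) x 98 mm tall. Origin: centre of the underside; x points from its front (robot's side) to its back, z up. On the top: handwheel at y -85, carriage on rails along x at y +30 (rails 8 mm high, 52 mm apart inside), lever at y +118. End stop: dark plate 45 mm high, front face at x +75. Drawer front (x -90): no handle
- wheel_hub (a point): point on the vertical axis of the handwheel, at the height at which to hold the crank grip (159 mm above the table). Fixed to the seamer
- crank_mid (a point): middle of the crank grip: an upright black cylinder, 20 mm in diameter, 45 mm tall (top 179 mm above the table), 38 mm from the wheel's axis on a steel disc 100 mm across (disc top 132 mm above the table). It spins freely about its own axis, so it can be held from above with one gripper orientation and led round in circles; that needs about 4 N
- handwheel (a joint): angle of the handwheel in rad, growing as it turns clockwise seen from above; it ends at 15.7 where the carriage rests against the end stop, and stays where it is left. One turn moves the carriage 32 mm
- carriage (a joint): travel of the carriage in m towards the back of the seamer: 0 foremost, over the latch button; 0.080 resting against the end stop. It moves only with the handwheel
- carriage_back (a point): middle of the back face of the carriage, an aluminium block 50 mm (x) by 74 mm (y), from 17 to 43 mm above the seamer's top, with a small roller on it up to 53 mm; this face meets the end stop
- button_top (a point): centre of the top of the latch button: a round steel push button 26 mm in diameter between the rails, 14 mm proud of the seamer's top at rest (112 mm above the table). At the start the carriage stands over it
- latch_button (a joint): travel of the latch button in m, 0 at rest, growing as it is pressed straight down, at most 0.008; the drawer is released at about 0.005 to 0.007. Spring return, about 2 N at first and 6 N at the bottom. It dips by itself as the closing drawer catches
- drawer (a joint): travel of the drawer in m: 0 shut, 0.150 fully open; it slides out along the seamer's -x. Once released, a spring of about 3 N drives it out by itself in 2 s and keeps it out. To shut it, push the front in (about 6 to 10 N) until 2 to 4 mm past 0 (it stops at -0.004) so that the latch catches; let go, it then stays at about 0; else it comes out again
- drawer_in (a point): centre of the drawer's inner floor, moving with it, axes as the seamer's. Floor 140 mm (x) by 220 mm (y) inside, 8 mm above the table; side and back walls 6 mm thick, 40 mm above the floor; front panel 10 mm thick, its top 86 mm above the table. Fully open, the whole floor lies in front of the base; shut, the tins clear the base standing
- drawer_front (a point): point on the middle of the outer face of the drawer's front panel, 75 mm above the table (push about here, near the upper edge, so that the gripper's body stays clear above the base), moving with the drawer; the panel is 298 mm wide, stands 15 mm proud of the base when shut, and its outer face looks along the seamer's -x
- lever_pivot (a point): the pivot of the speed lever, 120 mm above the table; its axis is the seamer's y. Fixed to the seamer
- lever_ball (a point): centre of the black ball, 28 mm in diameter, at the end of the speed lever, 70 mm from the pivot; the shaft is a steel rod 10 mm thick
- speed_lever (a joint): angle of the speed lever in rad: 0 upright (idle), negative leaning to the seamer's front, positive leaning to its back, at most 0.85 either way. It is stiff (about 1.2 N at the ball) and stays where it is left
- tin_a: a plain slip-lid tin, a round can 52 mm in diameter and 60 mm tall, that starts standing upright on the table; it may be absent. Origin: centre of its underside, z up. It weighs about 0.14 kg and may be gripped firmly across its body
- tin_b: a plain slip-lid tin, a round can 52 mm in diameter and 60 mm tall, that starts standing upright on the table; it may be absent. Origin: centre of its underside, z up. It weighs about 0.14 kg and may be gripped firmly across its body
- tin_c: a plain slip-lid tin, a round can 60 mm in diameter and 70 mm tall, that starts standing upright on the table; it may be absent. Origin: centre of its underside, z up. It weighs about 0.14 kg and may be gripped firmly across its body
- tin_d: a plain slip-lid tin, a round can 60 mm in diameter and 70 mm tall, that starts standing upright on the table; it may be absent. Origin: centre of its underside, z up. It weighs about 0.14 kg and may be gripped firmly across its body
- soap_brick: bystander: a wrapped brown soap block 79 x 95 x 52 mm, loose, to be left alone. Origin: centre of its underside
- bowl: bystander: a blue bowl 125 mm across and 63 mm tall, loose, to be left alone. Origin: centre of its underside
- tag_pad: bystander: a yellow note pad 76 x 88 x 12 mm, loose, to be left alone. Origin: centre of its underside
Not all that is in view belongs to the job. Leave any purple or yellow look-alike of the tin_b alone.

How it is judged:
By the outcome, as a careful person would: the job done as asked, in the order asked, and still so for the second after the job is handed in, with the robot touching nothing.
Of tin_a, tin_b, tin_c, tin_d only 2 to 3 are there at a start; the rules pass over those that are not, and their reading is None.
At some moment in a run one of tin_a, tin_b, tin_c, tin_d may be knocked a few centimetres aside while the robot is not near it.
It also fails if it takes over 210 s, if anything falls off the work surface, if the arm or the gripper's body presses on something with over 40 N, if the wrist force passes 120 N, or if a joint passes its speed limit or range.

## Working session

There is one attempt and no reset: what is moved stays moved. The work goes in short steps, Python scripts to look and compute and a shell command to move; the robot and the scene stay as the last step left them, time stands still between calls to the robot, and variables do not carry over. Pictures are saved under pics/ and viewed, at most 16 in all, crops included, and the job is handed in when it is done.

```bash
mkdir -p pics; cat > h.py <<'E'
import numpy as np,cv2,json
from rig import env,vision,hand_in,trace
from scipy.spatial.transform import Rotation as Ro
def grab(n,save=None):
    m=vision.camera_model(n); im,d=vision.grab_frame(n)
    if save: cv2.imwrite('pics/'+save,im)
    return im,d,m
def cloud(d,m):
    v,u=np.mgrid[:400,:640]
    c=np.stack([(u-m['cx'])/m['fx']*d,(v-m['cy'])/m['fy']*d,d],-1)
    return (c-np.array(m['t']))@np.array(m['R'])
def proj(X,m):
    c=np.array(m['R'])@np.array(X)+np.array(m['t']); return [m['fx']*c[0]/c[2]+m['cx'],m['fy']*c[1]/c[2]+m['cy']]
def st():
    s=env.state(); print('t',round(s['time'],2),'tcp',np.round(s['tcp_pos'],4),'q',np.round(s['tool_rot'],3),'F',np.round(s['contact_force'],1),'op',round(s['opening'],4)); return s
E
python3 - <<'E'
from h import *
s=st()
print(np.round(Ro.from_quat(s['tool_rot']).as_matrix(),3))
for n in('top','scene'):
    im,d,m=grab(n,n+'0.png'); P=cloud(d,m)
    print(n,'campos',-np.array(m['R']).T@m['t'])
    for l in ['seamer','crank_mid','carriage_back','lever_ball','drawer_front','tin_a','tin_c','soap_brick','bowl','tag_pad']:
        for r in trace(l,n)[:5]:
            k=r['pixels']&(d>0); p=P[k]
            if len(p): print(l,round(r['confidence'],2),np.round(r['bbox']),np.round(np.median(p,0),3),'hi',np.round(np.percentile(p,[3,97],axis=0),3).tolist(),im[k].mean(0).round())
E
```

```text
t 0.0 tcp [0.2663 0.6198 0.2386] q [ 0.202  0.979 -0.001 -0.   ] F [ 0.4  0.5 -0.2] op 0.0854
[[-0.919  0.395 -0.   ]
 [ 0.395  0.919 -0.001]
 [-0.    -0.001 -1.   ]]
top campos [ 0.36896774 -0.04285241  1.25445639]
seamer 0.92 [340. 173.  98.  67.] [ 0.654 -0.135  0.099] hi [[0.575, -0.276, 0.011], [0.753, 0.002, 0.15]] [135. 129. 126.]
seamer 0.64 [362. 169.   9.  13.] [ 0.659 -0.198  0.174] hi [[0.653, -0.214, 0.122], [0.673, -0.189, 0.181]] [81. 77. 77.]
seamer 0.53 [410. 250.  24.  20.] [ 0.425 -0.361  0.013] hi [[0.396, -0.394, 0.008], [0.454, -0.325, 0.017]] [ 96. 195. 209.]
seamer 0.28 [301. 179.  13.  15.] [ 0.615 -0.017  0.178] hi [[0.6, -0.026, 0.113], [0.656, -0.003, 0.186]] [65. 61. 60.]
carriage_back 0.96 [333. 172.  23.  19.] [ 0.65  -0.106  0.141] hi [[0.629, -0.141, 0.127], [0.678, -0.072, 0.154]] [198. 195. 193.]
carriage_back 0.56 [340. 198.  93.  16.] [ 0.585 -0.13   0.057] hi [[0.568, -0.266, 0.004], [0.615, 0.005, 0.09]] [80. 77. 75.]
lever_ball 0.45 [302. 180.  10.  17.] [ 0.615 -0.017  0.177] hi [[0.6, -0.026, 0.112], [0.656, -0.003, 0.186]] [67. 64. 63.]
leve
[... 3900 characters left out ...]
35 -0.448  0.045] hi [[0.503, -0.483, 0.004], [0.578, -0.409, 0.054]] [ 75.  97. 124.]
bowl 0.67 [296. 180.  35.  23.] [0.729 0.26  0.045] hi [[0.67, 0.194, 0.002], [0.784, 0.311, 0.064]] [137. 126. 115.]
bowl 0.61 [342. 210.  12.   9.] [ 0.622 -0.109  0.11 ] hi [[0.615, -0.118, 0.101], [0.633, -0.096, 0.114]] [146. 144. 142.]
bowl 0.59 [364. 223. 109.  92.] [ 0.627 -0.198  0.095] hi [[0.57, -0.292, 0.008], [0.75, -0.001, 0.148]] [124. 122. 121.]
tag_pad 0.82 [349. 312.  33.  29.] [ 0.422 -0.366  0.012] hi [[0.393, -0.402, -0.0], [0.456, -0.324, 0.015]] [132. 217. 229.]
tag_pad 0.28 [319. 182.  15.  17.] [ 0.61  -0.022  0.171] hi [[0.599, -0.028, 0.132], [0.649, -0.011, 0.184]] [82. 87. 95.]
```

```bash
python3 - <<'E'
import cv2
a=cv2.imread('pics/top0.png')[120:290,150:470]; b=cv2.imread('pics/scene0.png')[150:350,220:460]
cv2.imwrite('pics/t0.png',cv2.resize(a,(800,425),interpolation=2)); cv2.imwrite('pics/s0.png',cv2.resize(b,(720,600),interpolation=2))
E
```

```text
(no output)
```

View pics/t0.png

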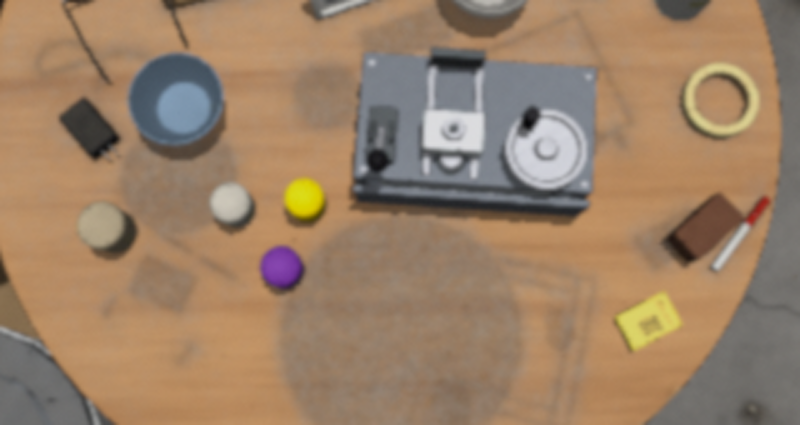

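View pics/s0.png

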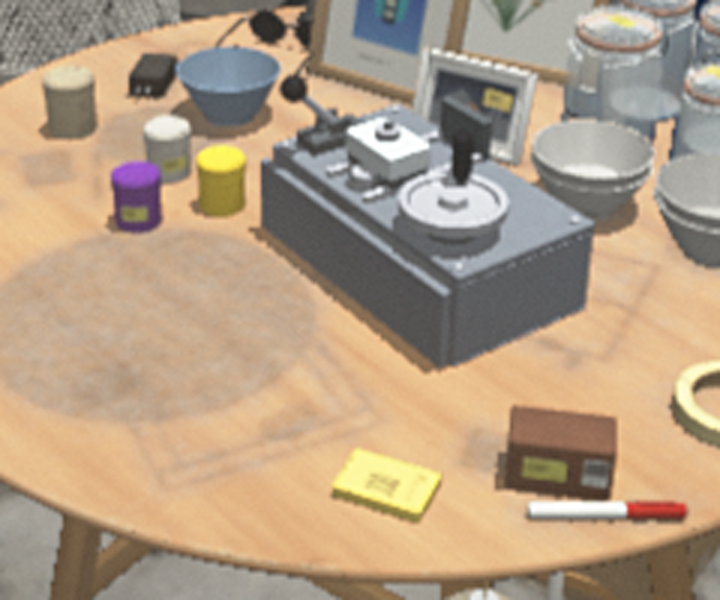

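```bash
cat > pose.py <<'E'
from h import *
T=[]
for n in('top','scene'):
    im,d,m=grab(n,n+'1.png'); P=cloud(d,m)
    box=(P[...,0]>.5)&(P[...,0]<.85)&(P[...,1]>-.4)&(P[...,1]<.1)
    k=box&(abs(P[...,2]-.098)<.006); k=cv2.morphologyEx(k.astype(np.uint8),cv2.MORPH_CLOSE,np.ones((9,9)))
    k=(k>0)&box&(abs(P[...,2]-.098)<.04)
    r=cv2.minAreaRect((P[k][:,:2]*1000).astype(np.float32)); print(n,'top rect',r)
    print(' corners',cv2.boxPoints(r).round().tolist())
    for l in ['crank_mid','handwheel','lever_ball','speed_lever','carriage']:
        for q in trace(l,n)[:2]:
            p=P[q['pixels']&(d>0)]
            if len(p)==0: continue
            z=np.percentile(p[:,2],95); t=p[p[:,2]>z-.012]
            print(l,round(q['confidence'],2),np.round(q['bbox']),'top',z.round(3),t.mean(0).round(3),t.min(0).round(3),t.max(0).round(3))
    dk=box&(P[...,2]>.165)&(P[...,2]<.2)
    nl,lab=cv2.connectedComponents(dk.astype(np.uint8))
    for i in range(1,nl):
        p=P[lab==i]; print('blob',len(p),p.mean(0).round(4),p.min(0).round(3),p.max(0).round(3))
E
python3 pose.py; python3 - <<'E'
import cv2
a=cv2.imread('pics/top1.png'); cv2.imwrite('pics/t1.png',cv2.resize(a,(800,500),interpolation=2))
E
```

```text
top top rect ((674.5482177734375, -138.45770263671875), (300.1600341796875, 169.2384033203125), 84.96441650390625)
 corners [[577.0, -281.0], [746.0, -295.0], [772.0, 4.0], [603.0, 18.0]]
handwheel 0.4 [301. 182.  11.   7.] top 0.186 [ 0.61  -0.014  0.182] [ 0.6   -0.023  0.175] [ 0.624 -0.006  0.188]
carriage 0.83 [329. 173.  22.  19.] top 0.153 [ 0.653 -0.106  0.145] [ 0.627 -0.142  0.141] [ 0.679 -0.068  0.158]
carriage 0.58 [332. 186.   9.   5.] top 0.116 [ 0.623 -0.104  0.113] [ 0.615 -0.115  0.107] [ 0.63  -0.093  0.117]
blob 41 [ 0.662  -0.1977  0.177 ] [ 0.653 -0.207  0.166] [ 0.672 -0.189  0.184]
blob 73 [ 0.6102 -0.0146  0.1805] [ 0.598 -0.026  0.173] [ 0.624 -0.002  0.188]
scene top rect ((676.9824829101562, -138.77694702148438), (304.3338623046875, 170.12982177734375), 85.41232299804688)
 corners [[580.0, -284.0], [750.0, -297.0], [774.0, 6.0], [604.0, 20.0]]
crank_mid 0.64 [373. 202.   8.  13.] top 0.18 [ 0.66  -0.201  0.175] [ 0.652 -0.209  0.168] [ 0.672 -0.19   0.181]
handwheel 0.71 [373. 212.  41.  38.] top 0.17 [ 0.659 -0.202  0.171] [ 0.652 -0.209  0.158] [ 0.672 -0.19   0.181]
handwheel 0.64 [339. 237.  63.  63.] top 0.086 [ 0.581 -0.147  0.083] [ 0.563 -0.279  0.074] [0.601 0.016 0.093]
lever_ball 0.62 [322. 182.  18.  12.] top 0.183 [ 0.608 -0.02   0.178] [ 0.597 -0.029  0.171] [ 0.621 -0.007  0.186]
speed_lever 0.59 [321. 183.  12.  18.] top 0.183 [ 0.608 -0.02   0.179] [ 0.597 -0.029  0.171] [ 0.62  -0.007  0.186]
speed_lever 0.57 [359. 225. 107.  96.] top 0.142 [ 0.652 -0.146  0.143] [ 0.581 -0.272  0.13 ] [ 0.759 -0.007  0.186]
carriage 0.76 [349. 200.  28.  21.] top 0.151 [ 0.649 -0.114  0.143] [ 0.624 -0.146  0.139] [ 0.679 -0.071  0.158]
blob 63 [ 0.6077 -0.0201  0.1759] [ 0.597 -0.029  0.165] [ 0.621 -0.007  0.186]
blob 43 [ 0.6597 -0.2013  0.1746] [ 0.652 -0.209  0.167] [ 0.672 -0.19   0.181]
```

View pics/t1.png

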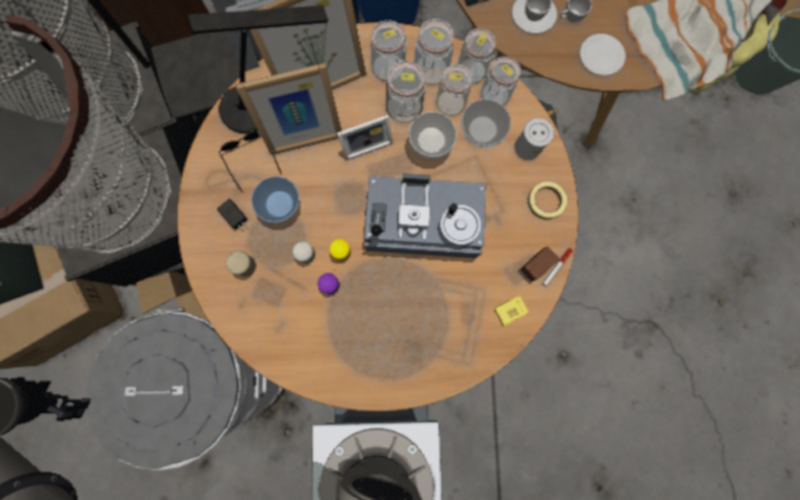

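```bash
cat >> h.py <<'E'
def rel(pos,yaw=None):
    "world TCP target, azimuth (deg) of tool y -> shift in tool cm, rz"
    s=env.state(); R=Ro.from_quat(s['tool_rot']).as_matrix()
    d=R.T@(np.array(pos)-s['tcp_pos'])*100
    a=np.degrees(np.arctan2(R[1,1],R[0,1])); rz=0 if yaw is None else -np.radians((yaw-a+90)%180-90)
    tilt=R.T@np.array([0,0,-1]); 
    print('rel x y z cm',d.round(2),'rz',round(rz,3),'yaw now',a.round(1),'tilt',np.cross([0,0,1],tilt).round(3))
E
python3 -m jog '[{"x":-67.6,"y":-61.3,"z":-6,"rz":1.25,"claw":-1},{"x":-67.6,"y":-61.3,"z":-6,"rz":1.25,"claw":-1},{"x":-67.6,"y":-61.3,"z":-6,"rz":1.25,"claw":-1},{"x":-67.6,"y":-61.3,"z":-6,"rz":1.25,"claw":-1},{"x":-67.6,"y":-61.3,"z":-6,"rz":1.25,"claw":-1},{"x":-67.6,"y":-61.3,"z":-6,"rz":1.25,"claw":-1},{"x":-67.6,"y":-61.3,"z":-6,"rz":1.25,"claw":-1},{"x":-67.6,"y":-61.3,"z":-6,"rz":1.25,"claw":-1}]'; python3 - <<'E'
from h import *
st(); rel([0.645,-0.21,.30],-5)
E
```

```text
t 1.7 tcp [0.2665 0.6201 0.2393] q [ 0.202  0.979 -0.    -0.   ] F [ 0.7 -0.6  0.5] op 0.0857
rel x y z cm [-67.55 -61.32  -6.07] rz 1.252 yaw now 66.7 tilt [-0. -0.  0.]validation failed for argument at $[0]...
```

```bash
python3 -m jog '[{"x":-20,"y":-18,"z":-6,"rz":0.4},{"x":-20,"y":-18,"z":-6,"rz":0.4}]'; echo; python3 -m jog '[{"x":-5,"y":-4.5,"z":-2,"rz":0.12,"claw":-1}]'
```

```text
validation failed for argument at $[0]...
validation failed for argument at $[0]...
```

```bash
python3 -m jog '[{"claw":-1,"x":-5,"y":-4.5,"z":-2,"rx":0,"ry":0,"rz":0.12}]'; echo; 
```

```text
time: 1.8
tcp_pos: [0.2824, 0.5796, 0.2511]
tool_rot: [0.257, 0.966, -0.001, -0.001]
contact_force: [0.3, 0.3, -0.7]
opening: 0.085
grip_force: 0.0
```

```bash
python3 -c "
from h import *
rel([0.645,-0.21,.30],-5)"
```

```text
rel x y z cm [-70.65 -50.58  -4.86] rz 1.139 yaw now 60.3 tilt [-0.003 -0.002  0.   ]
```

```bash
python3 -m jog '[{"claw":-1,"x":-70,"y":-50,"z":-5,"rx":0,"ry":0,"rz":1.14},{"claw":-1,"x":-70,"y":-50,"z":-5,"rx":0,"ry":0,"rz":1.14},{"claw":-1,"x":-70,"y":-50,"z":-5,"rx":0,"ry":0,"rz":1.14},{"claw":-1,"x":-70,"y":-50,"z":-5,"rx":0,"ry":0,"rz":1.14},{"claw":-1,"x":-70,"y":-50,"z":-5,"rx":0,"ry":0,"rz":1.14},{"claw":-1,"x":-70,"y":-50,"z":-5,"rx":0,"ry":0,"rz":1.14},{"claw":-1,"x":-70,"y":-50,"z":-5,"rx":0,"ry":0,"rz":1.14},{"claw":-1,"x":-70,"y":-50,"z":-5,"rx":0,"ry":0,"rz":1.14}]'; python3 -c "
from h import *
rel([0.645,-0.21,.30],-5)"
```

```text
time: 2.6
tcp_pos: [0.4515, 0.2109, 0.2772]
tool_rot: [0.742, 0.671, 0.0, -0.0]
contact_force: [1.2, 0.4, 0.5]
opening: 0.0854
grip_force: 0.0
rel x y z cm [-39.92  23.49  -2.31] rz -0.014 yaw now -5.8 tilt [ 0.    -0.001  0.   ]
```

```bash
python3 -m jog '[{"claw":-1,"x":-40,"y":23.5,"z":-2.3,"rx":0,"ry":0,"rz":0},{"claw":-1,"x":-40,"y":23.5,"z":-2.3,"rx":0,"ry":0,"rz":0},{"claw":-1,"x":-40,"y":23.5,"z":-2.3,"rx":0,"ry":0,"rz":0},{"claw":-1,"x":-40,"y":23.5,"z":-2.3,"rx":0,"ry":0,"rz":0},{"claw":-1,"x":-40,"y":23.5,"z":-2.3,"rx":0,"ry":0,"rz":0},{"claw":-1,"x":-40,"y":23.5,"z":-2.3,"rx":0,"ry":0,"rz":0},{"claw":-1,"x":-40,"y":23.5,"z":-2.3,"rx":0,"ry":0,"rz":0},{"claw":-1,"x":-40,"y":23.5,"z":-2.3,"rx":0,"ry":0,"rz":0}]'; python3 - <<'E'
from h import *
rel([0.645,-0.21,.30],-5)
E
```

```text
time: 3.4
tcp_pos: [0.6205, -0.1511, 0.2968]
tool_rot: [0.74, 0.673, 0.0, 0.0]
contact_force: [-0.0, 0.6, 0.8]
opening: 0.0855
grip_force: 0.0
rel x y z cm [-5.64  2.99 -0.32] rz -0.007 yaw now -5.4 tilt [ 0. -0.  0.]
```

```bash
python3 -m jog '[{"claw":-1,"x":0,"y":0,"z":0,"rx":0,"ry":0,"rz":0},{"claw":-1,"x":0,"y":0,"z":0,"rx":0,"ry":0,"rz":0}]'; python3 - <<'E'
from h import *
im,d,m=grab('wrist','w0.png'); P=cloud(d,m)
print('campos',-np.array(m['R']).T@m['t'])
for nm in('crank_mid','handwheel','carriage_back','lever_ball','seamer'):
    for q in trace(nm,'wrist')[:2]:
        p=P[q['pixels']&(d>0)]
        if len(p): print(nm,round(q['confidence'],2),np.round(q['bbox']),np.median(p,0).round(3))
k=(P[...,2]>.126)&(P[...,2]<.138)&(np.hypot(P[...,0]-.632,P[...,1]+.22)<.065)&(d>0)
nl,lab,stt,_=cv2.connectedComponentsWithStats(k.astype(np.uint8)); i=1+np.argmax(stt[1:,4]); p=P[lab==i]
print('disc',len(p),p.min(0),p.max(0),cv2.minEnclosingCircle((p[:,:2]*1000).astype(np.float32)))
k=(P[...,2]>.168)&(P[...,2]<.19)&(d>0)
nl,lab=cv2.connectedComponents(k.astype(np.uint8))
for i in range(1,nl):
    p=P[lab==i]
    if len(p)>40: print('blob',len(p),np.median(p,0).round(4),cv2.minEnclosingCircle((p[:,:2]*1000).astype(np.float32)))
rel([0.645,-0.21,.30],-5)
E
```

```text
time: 3.6
tcp_pos: [0.6197, -0.1509, 0.2962]
tool_rot: [0.741, 0.672, -0.0, 0.0]
contact_force: [-0.6, 1.3, 0.2]
opening: 0.0852
grip_force: 0.0
campos [ 0.62685201 -0.08363744  0.43175607]
crank_mid 0.74 [378. 238.  26.  38.] [ 0.663 -0.191  0.177]
handwheel 0.62 [344. 247. 107.  97.] [ 0.634 -0.212  0.128]
carriage_back 0.77 [357. 131.  58.  86.] [ 0.655 -0.102  0.142]
carriage_back 0.62 [320. 132.  18.  28.] [ 0.625 -0.101  0.113]
lever_ball 0.94 [316.  15.  88.  30.] [ 0.621 -0.018  0.177]
lever_ball 0.51 [289. 153.  18. 263.] [ 0.589 -0.109  0.086]
seamer 0.72 [378. 147. 209. 294.] [ 0.668 -0.11   0.1  ]
disc 6454 [ 0.58396377 -0.26774391  0.12600267] [ 0.68323062 -0.16793265  0.13799328] ((633.7090454101562, -217.7579345703125), 50.090248107910156)
blob 983 [ 0.6136 -0.0182  0.1816] ((613.4524536132812, -13.023894309997559), 13.937313079833984)
blob 487 [ 0.6642 -0.1939  0.1792] ((664.8749389648438, -196.4293670654297), 10.008988380432129)
rel x y z cm [-5.94  3.08 -0.33] rz -0.006 yaw now -5.3 tilt [ 0.    -0.001  0.   ]
```

View pics/w0.png

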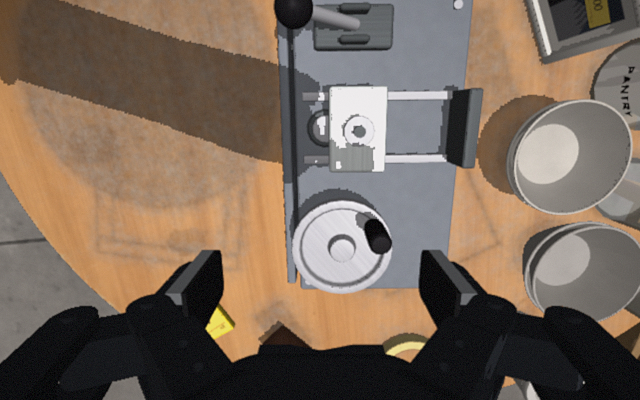

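```bash
python3 - <<'E'
from h import *
im,d,m=grab('wrist'); P=cloud(d,m)
a=np.radians(-5); o=np.array([.668,-.138]); Rr=np.array([[np.cos(a),np.sin(a)],[-np.sin(a),np.cos(a)]])
L=(P[...,:2]-o)@Rr.T
k=(d>0)&(abs(L[...,1]-.030)<.015)&(P[...,2]>.137)&(P[...,2]<.15)
x=L[k][:,0]; print(np.histogram(x,np.arange(-.06,.11,.005)))
c=x[x<.04]; s=x[x>.05]; print('carriage x',np.percentile(c,[1,99]),'stop',np.percentile(s,[1,99]))
rel([.664,-.197,.149],-5)
E
```

```text
(array([  0,   0,   0,   0, 201, 183, 184,  70,  34,  26,  45, 117, 199,
       178,   6,   0,   0,   0,   0,   0,   0,   0,   0,   0,   0,   0,
         0, 207, 206, 155,   0,   0,   0]), array([-6.00000000e-02, -5.50000000e-02, -5.00000000e-02, -4.50000000e-02,
       -4.00000000e-02, -3.50000000e-02, -3.00000000e-02, -2.50000000e-02,
       -2.00000000e-02, -1.50000000e-02, -1.00000000e-02, -5.00000000e-03,
       -2.77555756e-17,  5.00000000e-03,  1.00000000e-02,  1.50000000e-02,
        2.00000000e-02,  2.50000000e-02,  3.00000000e-02,  3.50000000e-02,
        4.00000000e-02,  4.50000000e-02,  5.00000000e-02,  5.50000000e-02,
        6.00000000e-02,  6.50000000e-02,  7.00000000e-02,  7.50000000e-02,
        8.00000000e-02,  8.50000000e-02,  9.00000000e-02,  9.50000000e-02,
        1.00000000e-01,  1.05000000e-01]))
carriage x [-0.03935654  0.00945378] stop [0.07723818 0.08902979]
rel x y z cm [-4.45  4.85 14.78] rz -0.006 yaw now -5.4 tilt [ 0. -0.  0.]
```

```bash
python3 -m jog '[{"claw":-1,"x":-4.45,"y":4.85,"z":4,"rx":0,"ry":0,"rz":0},{"claw":0,"x":-4.45,"y":4.85,"z":8,"rx":0,"ry":0,"rz":0},{"claw":0,"x":-4.45,"y":4.85,"z":9,"rx":0,"ry":0,"rz":0},{"claw":0,"x":-4.45,"y":4.85,"z":11,"rx":0,"ry":0,"rz":0},{"claw":0,"x":-4.45,"y":4.85,"z":13,"rx":0,"ry":0,"rz":0},{"claw":0,"x":-4.45,"y":4.85,"z":14.8,"rx":0,"ry":0,"rz":0},{"claw":0,"x":-4.45,"y":4.85,"z":14.8,"rx":0,"ry":0,"rz":0}]'; python3 - <<'E'
from h import *
st();rel([.664,-.197,.149],-5)
E
```

```text
time: 4.65
tcp_pos: [0.6629, -0.1971, 0.1466]
tool_rot: [0.74, 0.673, -0.001, -0.001]
contact_force: [0.7, 0.8, -0.0]
opening: 0.0429
grip_force: 0.0
t 4.65 tcp [ 0.6629 -0.1971  0.1466] q [ 0.74   0.673 -0.001 -0.001] F [ 0.7  0.8 -0. ] op 0.0429
rel x y z cm [ 0.02  0.11 -0.24] rz -0.007 yaw now -5.4 tilt [-0.003 -0.001  0.   ]
```

```bash
python3 -m jog '[{"claw":1,"x":0,"y":0.1,"z":-0.2,"rx":0,"ry":0,"rz":0},{"claw":1,"x":0,"y":0.1,"z":-0.2,"rx":0,"ry":0,"rz":0},{"claw":1,"x":0,"y":0.1,"z":-0.2,"rx":0,"ry":0,"rz":0},{"claw":1,"x":0,"y":0.1,"z":-0.2,"rx":0,"ry":0,"rz":0},{"claw":1,"x":0,"y":0.1,"z":-0.2,"rx":0,"ry":0,"rz":0}]' 30; python3 - <<'E'
from h import *
im,d,m=grab('wrist','w1.png')
s=st()
hub=np.array([.6337,-.2178]); v=np.array(s['tcp_pos'][:2])-hub; print(v*1000,np.hypot(*v),np.degrees(np.arctan2(v[1],v[0])))
E
```

```text
time: 5.15
tcp_pos: [0.6654, -0.1987, 0.1522]
tool_rot: [0.74, 0.673, 0.001, 0.001]
contact_force: [-2.3, 0.6, 8.0]
opening: 0.0193
grip_force: 29.8
t 5.2 tcp [ 0.6654 -0.1987  0.1522] q [0.74  0.673 0.001 0.001] F [-2.6 -0.4  7.7] op 0.0195
[31.69947672 19.09824686] 0.037008105289292895 31.068051323275846
```

View pics/w1.png

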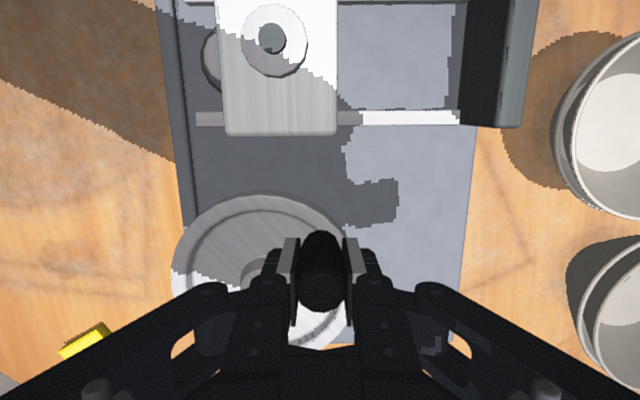

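```bash
python3 -m jog '[{"claw":1,"x":-1.32,"y":0.67,"z":-0.3,"rx":0,"ry":0,"rz":0},{"claw":1,"x":-2.8,"y":0.79,"z":-0.3,"rx":0,"ry":0,"rz":0},{"claw":1,"x":-4.21,"y":0.34,"z":-0.3,"rx":0,"ry":0,"rz":0},{"claw":1,"x":-5.34,"y":-0.62,"z":-0.3,"rx":0,"ry":0,"rz":0}]'; python3 -m jog '[{"claw":1,"x":-0.67,"y":-1.32,"z":0,"rx":0,"ry":0,"rz":0},{"claw":1,"x":-0.79,"y":-2.8,"z":0,"rx":0,"ry":0,"rz":0},{"claw":1,"x":-0.34,"y":-4.21,"z":0,"rx":0,"ry":0,"rz":0},{"claw":1,"x":0.62,"y":-5.34,"z":0,"rx":0,"ry":0,"rz":0}]'; python3 - <<'E'
from h import *
s=st()
hub=np.array([.6321,-.2187]); v=np.array(s['tcp_pos'][:2])-hub; print(v*1000,np.hypot(*v),np.degrees(np.arctan2(v[1],v[0])))
im,d,m=grab('wrist','w2.png')
E
```

```text
time: 5.6
tcp_pos: [0.6548, -0.2511, 0.1528]
tool_rot: [0.74, 0.673, 0.0, 0.001]
contact_force: [5.1, 0.0, -21.2]
opening: 0.0188
grip_force: 32.4
time: 6.0
tcp_pos: [0.6005, -0.2392, 0.1528]
tool_rot: [0.74, 0.673, 0.0, -0.0]
contact_force: [16.2, 4.6, -25.2]
opening: 0.0191
grip_force: 32.2
t 6.0 tcp [ 0.6005 -0.2392  0.1528] q [ 0.74   0.673  0.    -0.   ] F [ 16.2   4.6 -25.2] op 0.0191
[-31.61968229 -20.45119397] 0.03765707958441345 -147.10574344605723
```

```bash
python3 -m jog '[{"claw":1,"x":1.32,"y":-0.57,"z":0.25,"rx":0,"ry":0,"rz":0},{"claw":1,"x":2.8,"y":-0.69,"z":0.25,"rx":0,"ry":0,"rz":0},{"claw":1,"x":4.21,"y":-0.24,"z":0.25,"rx":0,"ry":0,"rz":0},{"claw":1,"x":5.34,"y":0.72,"z":0.25,"rx":0,"ry":0,"rz":0}]'; python3 -m jog '[{"claw":1,"x":0.67,"y":1.32,"z":0,"rx":0,"ry":0,"rz":0},{"claw":1,"x":0.79,"y":2.8,"z":0,"rx":0,"ry":0,"rz":0},{"claw":1,"x":0.34,"y":4.21,"z":0,"rx":0,"ry":0,"rz":0},{"claw":1,"x":-0.62,"y":5.34,"z":0,"rx":0,"ry":0,"rz":0}]'
```

```text
time: 6.45
tcp_pos: [0.6131, -0.1874, 0.1524]
tool_rot: [0.74, 0.672, 0.0, 0.0]
contact_force: [1.1, -10.5, 0.9]
opening: 0.0191
grip_force: 34.5
time: 6.85
tcp_pos: [0.6662, -0.1994, 0.1523]
tool_rot: [0.74, 0.673, -0.0, 0.0]
contact_force: [-17.3, -5.7, 14.7]
opening: 0.0189
grip_force: 36.1
```

```bash
python3 -m jog '[{"claw":1,"x":-1.35,"y":0.58,"z":-0.1,"rx":0,"ry":0,"rz":0},{"claw":1,"x":-2.79,"y":0.7,"z":-0.1,"rx":0,"ry":0,"rz":0},{"claw":1,"x":-4.16,"y":0.25,"z":-0.1,"rx":0,"ry":0,"rz":0},{"claw":1,"x":-5.26,"y":-0.68,"z":-0.1,"rx":0,"ry":0,"rz":0}]'; python3 -m jog '[{"claw":1,"x":-0.66,"y":-1.29,"z":0,"rx":0,"ry":0,"rz":0},{"claw":1,"x":-0.78,"y":-2.73,"z":0,"rx":0,"ry":0,"rz":0},{"claw":1,"x":-0.33,"y":-4.1,"z":0,"rx":0,"ry":0,"rz":0},{"claw":1,"x":0.6,"y":-5.2,"z":0,"rx":0,"ry":0,"rz":0}]'; python3 -m jog '[{"claw":1,"x":1.29,"y":-0.66,"z":0,"rx":0,"ry":0,"rz":0},{"claw":1,"x":2.73,"y":-0.78,"z":0,"rx":0,"ry":0,"rz":0},{"claw":1,"x":4.1,"y":-0.33,"z":0,"rx":0,"ry":0,"rz":0},{"claw":1,"x":5.2,"y":0.6,"z":0,"rx":0,"ry":0,"rz":0}]';python3 - <<'E'
from h import *
im,d,m=grab('wrist','w3.png'); P=cloud(d,m)
a=np.radians(-5); o=np.array([.668,-.138]); Rr=np.array([[np.cos(a),np.sin(a)],[-np.sin(a),np.cos(a)]])
L=(P[...,:2]-o)@Rr.T
k=(d>0)&(abs(L[...,1]-.030)<.03)&(P[...,2]>.137)&(P[...,2]<.146)
x=L[k][:,0]; h,e=np.histogram(x,np.arange(-.06,.11,.003)); print([(e[i].round(3),h[i]) for i in range(len(h)) if h[i]])
E
```

```text
time: 7.25
tcp_pos: [0.6554, -0.2509, 0.1525]
tool_rot: [0.74, 0.673, 0.001, 0.001]
contact_force: [1.9, 4.3, -2.0]
opening: 0.0193
grip_force: 34.3
time: 7.65
tcp_pos: [0.6021, -0.2412, 0.1525]
tool_rot: [0.741, 0.672, -0.0, 0.001]
contact_force: [7.2, -0.5, -5.6]
opening: 0.0188
grip_force: 34.0
time: 8.05
tcp_pos: [0.6128, -0.1877, 0.1525]
tool_rot: [0.74, 0.672, -0.0, -0.001]
contact_force: [0.2, -6.8, -0.4]
opening: 0.0191
grip_force: 34.3
[(np.float64(0.015), np.int64(1092)), (np.float64(0.018), np.int64(1114)), (np.float64(0.021), np.int64(1002)), (np.float64(0.024), np.int64(1036)), (np.float64(0.027), np.int64(1074)), (np.float64(0.03), np.int64(831)), (np.float64(0.033), np.int64(670)), (np.float64(0.036), np.int64(574)), (np.float64(0.039), np.int64(515)), (np.float64(0.042), np.int64(492)), (np.float64(0.045), np.int64(467)), (np.float64(0.048), np.int64(476)), (np.float64(0.051), np.int64(532)), (np.float64(0.054), np.int64(560)), (np.float64(0.057), np.int64(682)), (np.float64(0.06), np.int64(915)), (np.float64(0.063), np.int64(647)), (np.float64(0.066), np.int64(22)), (np.float64(0.075), np.int64(973)), (np.float64(0.078), np.int64(1490)), (np.float64(0.081), np.int64(374)), (np.float64(0.084), np.int64(176)), (np.float64(0.087), np.int64(13))]
```

View pics/w3.png

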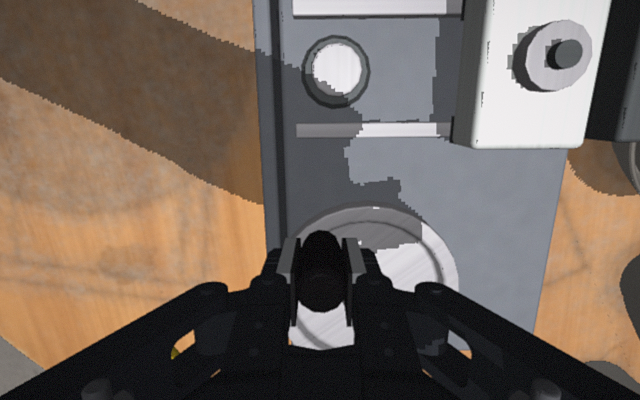

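```bash
python3 -m jog '[{"claw":1,"x":0.66,"y":1.29,"z":0,"rx":0,"ry":0,"rz":0},{"claw":1,"x":0.78,"y":2.73,"z":0,"rx":0,"ry":0,"rz":0},{"claw":1,"x":0.33,"y":4.1,"z":0,"rx":0,"ry":0,"rz":0},{"claw":1,"x":-0.1,"y":4.7,"z":0,"rx":0,"ry":0,"rz":0},{"claw":1,"x":-0.6,"y":5.2,"z":0,"rx":0,"ry":0,"rz":0}]'; python3 -m jog '[{"claw":1,"x":-0.3,"y":0.2,"z":0,"rx":0,"ry":0,"rz":0},{"claw":1,"x":-0.6,"y":0.37,"z":0,"rx":0,"ry":0,"rz":0}]';python3 - <<'E'
from h import *
im,d,m=grab('wrist','w4.png'); P=cloud(d,m)
a=np.radians(-5); o=np.array([.668,-.138]); Rr=np.array([[np.cos(a),np.sin(a)],[-np.sin(a),np.cos(a)]])
L=(P[...,:2]-o)@Rr.T
k=(d>0)&(abs(L[...,1]-.030)<.03)&(P[...,2]>.132)&(P[...,2]<.146)
x=L[k][:,0]; h,e=np.histogram(x,np.arange(.05,.11,.002)); print([(e[i].round(3),h[i]) for i in range(len(h)) if h[i]])
st()
E
```

```text
time: 8.6
tcp_pos: [0.6655, -0.1991, 0.1524]
tool_rot: [0.74, 0.673, 0.0, -0.0]
contact_force: [-3.8, 3.1, 5.1]
opening: 0.0192
grip_force: 34.9
time: 8.8
tcp_pos: [0.6686, -0.2052, 0.1524]
tool_rot: [0.74, 0.673, 0.001, 0.0]
contact_force: [1.4, 3.9, 4.6]
opening: 0.0192
grip_force: 34.8
[(np.float64(0.05), np.int64(233)), (np.float64(0.052), np.int64(239)), (np.float64(0.054), np.int64(237)), (np.float64(0.056), np.int64(258)), (np.float64(0.058), np.int64(266)), (np.float64(0.06), np.int64(280)), (np.float64(0.062), np.int64(300)), (np.float64(0.064), np.int64(334)), (np.float64(0.066), np.int64(487)), (np.float64(0.068), np.int64(526)), (np.float64(0.07), np.int64(551)), (np.float64(0.072), np.int64(439)), (np.float64(0.074), np.int64(151)), (np.float64(0.076), np.int64(616)), (np.float64(0.078), np.int64(1169)), (np.float64(0.08), np.int64(549)), (np.float64(0.082), np.int64(537)), (np.float64(0.084), np.int64(547)), (np.float64(0.086), np.int64(503)), (np.float64(0.088), np.int64(307)), (np.float64(0.09), np.int64(1))]
t 8.85 tcp [ 0.6687 -0.2057  0.1525] q [0.74  0.673 0.    0.   ] F [4.  1.7 2.6] op 0.0189
```

```bash
python3 -m jog '[{"claw":1,"x":-0.3,"y":0.13,"z":0,"rx":0,"ry":0,"rz":0},{"claw":1,"x":-0.6,"y":0.23,"z":0,"rx":0,"ry":0,"rz":0}]'; python3 -m jog '[{"claw":1,"x":-0.32,"y":0.07,"z":0,"rx":0,"ry":0,"rz":0},{"claw":1,"x":-0.32,"y":0.07,"z":0,"rx":0,"ry":0,"rz":0}]'; python3 -m jog '[{"claw":1,"x":-0.32,"y":0.04,"z":0,"rx":0,"ry":0,"rz":0},{"claw":1,"x":-0.32,"y":0.04,"z":0,"rx":0,"ry":0,"rz":0}]'
```

```text
time: 9.05
tcp_pos: [0.6704, -0.2111, 0.1524]
tool_rot: [0.74, 0.673, 0.001, 0.0]
contact_force: [4.3, 4.1, 4.1]
opening: 0.0191
grip_force: 35.0
time: 9.25
tcp_pos: [0.6711, -0.215, 0.1525]
tool_rot: [0.74, 0.673, 0.001, 0.001]
contact_force: [6.9, 0.3, 1.6]
opening: 0.0191
grip_force: 34.6
time: 9.45
tcp_pos: [0.6713, -0.2181, 0.1525]
tool_rot: [0.74, 0.673, 0.001, 0.001]
contact_force: [7.6, 2.0, 1.4]
opening: 0.0195
grip_force: 34.5
```

```bash
python3 -m jog '[{"claw":1,"x":-0.32,"y":0.02,"z":0,"rx":0,"ry":0,"rz":0},{"claw":1,"x":-0.32,"y":0.02,"z":0,"rx":0,"ry":0,"rz":0}]';  python3 -m jog '[{"claw":1,"x":-0.32,"y":-0.02,"z":0,"rx":0,"ry":0,"rz":0},{"claw":1,"x":-0.32,"y":-0.02,"z":0,"rx":0,"ry":0,"rz":0}]';python3 -m jog '[{"claw":1,"x":-0.3,"y":-0.06,"z":0,"rx":0,"ry":0,"rz":0},{"claw":1,"x":-0.3,"y":-0.06,"z":0,"rx":0,"ry":0,"rz":0}]'; python3 - <<'E'
from h import *
im,d,m=grab('wrist','w5.png'); P=cloud(d,m)
a=np.radians(-5); o=np.array([.668,-.138]); Rr=np.array([[np.cos(a),np.sin(a)],[-np.sin(a),np.cos(a)]])
L=(P[...,:2]-o)@Rr.T
k=(d>0)&(abs(L[...,1]-.030)<.03)&(P[...,2]>.132)&(P[...,2]<.146)
x=L[k][:,0]; h,e=np.histogram(x,np.arange(.06,.11,.002)); print([(e[i].round(3),h[i]) for i in range(len(h)) if h[i]])
st()
E
```

```text
time: 9.65
tcp_pos: [0.6713, -0.2213, 0.1525]
tool_rot: [0.74, 0.673, 0.001, 0.001]
contact_force: [8.0, -0.6, 0.5]
opening: 0.0187
grip_force: 34.4
time: 9.85
tcp_pos: [0.6712, -0.2229, 0.1525]
tool_rot: [0.739, 0.673, 0.001, 0.0]
contact_force: [8.4, 8.1, 1.7]
opening: 0.0195
grip_force: 34.7
time: 10.05
tcp_pos: [0.6712, -0.2232, 0.1524]
tool_rot: [0.739, 0.674, 0.002, -0.0]
contact_force: [9.8, 18.3, 4.5]
opening: 0.019
grip_force: 34.9
[(np.float64(0.06), np.int64(286)), (np.float64(0.062), np.int64(322)), (np.float64(0.064), np.int64(327)), (np.float64(0.066), np.int64(333)), (np.float64(0.068), np.int64(327)), (np.float64(0.07), np.int64(327)), (np.float64(0.072), np.int64(325)), (np.float64(0.074), np.int64(294)), (np.float64(0.076), np.int64(279)), (np.float64(0.078), np.int64(550)), (np.float64(0.08), np.int64(339)), (np.float64(0.082), np.int64(326)), (np.float64(0.084), np.int64(331)), (np.float64(0.086), np.int64(324)), (np.float64(0.088), np.int64(176))]
t 10.1 tcp [ 0.6712 -0.2232  0.1524] q [ 0.739  0.674  0.002 -0.   ] F [ 9.6 17.2  4.7] op 0.0195
```

```bash
python3 -m jog '[{"claw":0,"x":0.2,"y":0,"z":0,"rx":0,"ry":0,"rz":0},{"claw":0,"x":0.2,"y":0,"z":0,"rx":0,"ry":0,"rz":0},{"claw":0,"x":0.2,"y":0,"z":0,"rx":0,"ry":0,"rz":0},{"claw":0,"x":0.2,"y":0,"z":-4,"rx":0,"ry":0,"rz":0},{"claw":0,"x":0.2,"y":0,"z":-8,"rx":0,"ry":0,"rz":0},{"claw":0,"x":0.2,"y":-4,"z":-11,"rx":0,"ry":0,"rz":0},{"claw":0,"x":0.2,"y":-4,"z":-11,"rx":0,"ry":0,"rz":0},{"claw":0,"x":0.2,"y":-4,"z":-11,"rx":0,"ry":0,"rz":0}]'; python3 - <<'E'
from h import *
im,d,m=grab('wrist','w6.png'); P=cloud(d,m)
k=(d>0)&(P[...,2]>.108)&(P[...,2]<.117)&(np.hypot(P[...,0]-.63,P[...,1]+.105)<.022)
nl,lab,stt,_=cv2.connectedComponentsWithStats(k.astype(np.uint8)); i=1+np.argmax(stt[1:,4]); p=P[lab==i]
print('btn',len(p),np.median(p,0),cv2.minEnclosingCircle((p[:,:2]*1000).astype(np.float32)))
for q in trace('button_top','wrist')[:2]:
    p=P[q['pixels']&(d>0)]; print(q['confidence'],np.median(p,0),cv2.minEnclosingCircle((p[:,:2]*1000).astype(np.float32)))
a=np.radians(-5); o=np.array([.668,-.138]); Rr=np.array([[np.cos(a),np.sin(a)],[-np.sin(a),np.cos(a)]])
L=(P[...,:2]-o)@Rr.T
k=(d>0)&(abs(L[...,1]-.030)<.03)&(P[...,2]>.132)&(P[...,2]<.146)
x=L[k][:,0]; h,e=np.histogram(x,np.arange(.0,.11,.002)); print([(e[i].round(3),h[i]) for i in range(len(h)) if h[i]])
k=(d>0)&(P[...,2]>.165)&(P[...,2]<.19)&(P[...,1]>-.1)
p=P[k]; print('ball',len(p), p.min(0),p.max(0))
im2,d2,m2=grab('top'); P2=cloud(d2,m2)
k=(d2>0)&(P2[...,2]>.108)&(P2[...,2]<.117)&(np.hypot(P2[...,0]-.63,P2[...,1]+.105)<.022); p=P2[k]; print('top cam',len(p),p.mean(0))
st()
E
```

```text
time: 10.9
tcp_pos: [0.6288, -0.2219, 0.263]
tool_rot: [0.74, 0.672, 0.001, 0.0]
contact_force: [-0.2, -0.0, -1.8]
opening: 0.0429
grip_force: 0.0
btn 872 [ 0.62883409 -0.10258952  0.11303543] ((628.8029174804688, -102.28363800048828), 12.885974884033203)
0.88 [ 0.62901699 -0.1027678   0.11305369] ((628.6906127929688, -102.33029174804688), 12.846745491027832)
[(np.float64(0.026), np.int64(198)), (np.float64(0.028), np.int64(312)), (np.float64(0.03), np.int64(236)), (np.float64(0.032), np.int64(224)), (np.float64(0.034), np.int64(230)), (np.float64(0.036), np.int64(227)), (np.float64(0.038), np.int64(228)), (np.float64(0.04), np.int64(222)), (np.float64(0.042), np.int64(178)), (np.float64(0.044), np.int64(140)), (np.float64(0.046), np.int64(139)), (np.float64(0.048), np.int64(122)), (np.float64(0.05), np.int64(111)), (np.float64(0.052), np.int64(119)), (np.float64(0.054), np.int64(105)), (np.float64(0.056), np.int64(109)), (np.float64(0.058), np.int64(116)), (np.float64(0.06), np.int64(127)), (np.float64(0.062), np.int64(121)), (np.float64(0.064), np.int64(151)), (np.float64(0.066), np.int64(172)), (np.float64(0.068), np.int64(206)), (np.float64(0.07), np.int64(221)), (np.float64(0.072), np.int64(230)), (np.float64(0.074), np.int64(194)), (np.float64(0.076), np.int64(263)), (np.float64(0.078), np.int64(312)), (np.float64(0.08), np.int64(228)), (np.float64(0.082), np.int64(235)), (np.float64(0.084), np.int64(224)), (np.float64(0.086), np.int64(221)), (np.float64(0.088), np.int64(106))]Traceback (most recent call last):
  File "<stdin>", line 13, in <module>
    return umr_minimum(a, axis, None, out, keepdims, initial, where)
ValueError: zero-size array to reduction operation minimum which has no identity
```

View pics/w6.png

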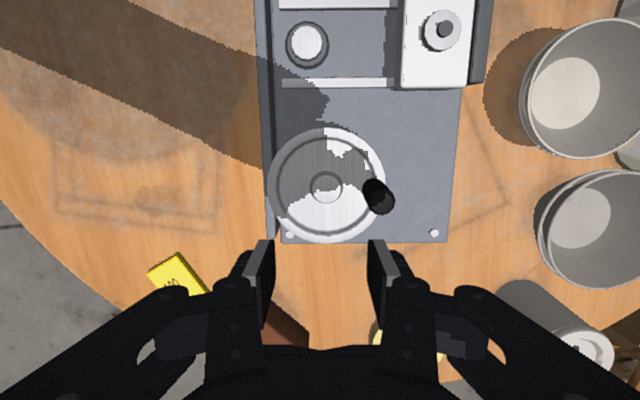

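```bash
python3 -c "
from h import *
rel([.6288,-.1023,.130],-5)"
```

```text
rel x y z cm [11.83 -1.16 13.13] rz -0.008 yaw now -5.4 tilt [-0.001 -0.     0.   ]
```

```bash
python3 -m jog '[{"claw":1,"x":6,"y":-1,"z":0,"rx":0,"ry":0,"rz":0},{"claw":1,"x":11.8,"y":-1.2,"z":1,"rx":0,"ry":0,"rz":0},{"claw":1,"x":11.8,"y":-1.2,"z":5,"rx":0,"ry":0,"rz":0},{"claw":1,"x":11.8,"y":-1.2,"z":9,"rx":0,"ry":0,"rz":0},{"claw":1,"x":11.8,"y":-1.2,"z":12.5,"rx":0,"ry":0,"rz":0},{"claw":1,"x":11.8,"y":-1.2,"z":12.5,"rx":0,"ry":0,"rz":0},{"claw":1,"x":11.8,"y":-1.2,"z":12.5,"rx":0,"ry":0,"rz":0}]'; python3 -c "
from h import *
rel([.6288,-.1023,.115],-5)"
```

```text
time: 11.7
tcp_pos: [0.6285, -0.1033, 0.1368]
tool_rot: [0.74, 0.673, -0.001, -0.0]
contact_force: [1.4, -1.5, 1.0]
opening: -0.0001
grip_force: 0.0
rel x y z cm [0.11 0.03 2.18] rz -0.008 yaw now -5.5 tilt [-0.002  0.001  0.   ]
```

```bash
python3 -m jog '[{"claw":1,"x":0.1,"y":0,"z":0.8,"rx":0,"ry":0,"rz":0},{"claw":1,"x":0.1,"y":0,"z":1.4,"rx":0,"ry":0,"rz":0},{"claw":1,"x":0.1,"y":0,"z":1.8,"rx":0,"ry":0,"rz":0},{"claw":1,"x":0.1,"y":0,"z":2.0,"rx":0,"ry":0,"rz":0}]';python3 -m jog '[{"claw":1,"x":0,"y":0,"z":0.2,"rx":0,"ry":0,"rz":0},{"claw":1,"x":0,"y":0,"z":0.2,"rx":0,"ry":0,"rz":0}]'; python3 -m jog '[{"claw":1,"x":0,"y":0,"z":0.15,"rx":0,"ry":0,"rz":0},{"claw":1,"x":0,"y":0,"z":0.15,"rx":0,"ry":0,"rz":0},{"claw":1,"x":0,"y":0,"z":0.15,"rx":0,"ry":0,"rz":0}]'; python3 - <<'E'
from h import *
im,d,m=grab('wrist'); P=cloud(d,m)
im,d,m=grab('top','t2.png'); P=cloud(d,m)
for q in trace('drawer_front','top')[:2]:
    p=P[q['pixels']&(d>0)]; print(q['confidence'],np.round(q['bbox']),p.min(0),p.max(0))
E
```

```text
time: 12.1
tcp_pos: [0.6289, -0.1018, 0.1173]
tool_rot: [0.74, 0.673, 0.0, 0.0]
contact_force: [0.8, -0.4, 2.8]
opening: 0.0001
grip_force: 1.7
time: 12.3
tcp_pos: [0.6288, -0.1018, 0.1152]
tool_rot: [0.74, 0.673, 0.0, 0.0]
contact_force: [1.1, 1.1, 1.8]
opening: -0.0
grip_force: 0.8
time: 12.6
tcp_pos: [0.6288, -0.1018, 0.1138]
tool_rot: [0.74, 0.673, 0.0, 0.0]
contact_force: [0.7, 0.5, 3.6]
opening: -0.0001
grip_force: 2.1
0.91 [362. 205.  44.  20.] [ 4.75086628e-01 -2.70375491e-01 -4.13310559e-04] [ 0.60693704 -0.09363132  0.57209634]
0.19 [221. 159.  40.  37.] [0.66244403 0.18807526 0.00087941] [0.785517   0.32733628 0.06960406]
```

```bash
python3 -m jog '[{"claw":1,"x":0,"y":0,"z":0.15,"rx":0,"ry":0,"rz":0},{"claw":1,"x":0,"y":0,"z":0.25,"rx":0,"ry":0,"rz":0},{"claw":1,"x":0,"y":0,"z":0.25,"rx":0,"ry":0,"rz":0}]'; python3 -m jog '[{"claw":1,"x":0,"y":0,"z":0.15,"rx":0,"ry":0,"rz":0},{"claw":1,"x":0,"y":0,"z":0.15,"rx":0,"ry":0,"rz":0}]'; python3 - <<'E'
from h import *
for n in('top','scene'):
  im,d,m=grab(n,n+'2.png'); P=cloud(d,m)
  for q in trace('drawer_front',n)[:2]:
    p=P[q['pixels']&(d>0)]; print(n,q['confidence'],np.round(q['bbox']),np.percentile(p,[3,50,97],axis=0).round(3).tolist())
E
```

```text
time: 13.05
tcp_pos: [0.6289, -0.1019, 0.1119]
tool_rot: [0.74, 0.673, 0.0, 0.0]
contact_force: [-3.3, 3.1, 17.5]
opening: -0.0004
grip_force: 8.9
time: 13.25
tcp_pos: [0.629, -0.1018, 0.1116]
tool_rot: [0.74, 0.673, 0.001, -0.0]
contact_force: [-10.3, 5.9, 37.1]
opening: 0.0002
grip_force: 18.7
top 0.66 [360. 216.  51.  44.] [[0.476, -0.248, 0.005], [0.534, -0.191, 0.01], [0.6, -0.124, 0.087]]
scene 0.63 [324. 247.  88.  75.] [[0.464, -0.261, 0.005], [0.551, -0.134, 0.029], [0.633, 0.005, 0.085]]
```

```bash
python3 -m jog '[{"claw":1,"x":0,"y":0,"z":-4,"rx":0,"ry":0,"rz":0},{"claw":1,"x":0,"y":0,"z":-9,"rx":0,"ry":0,"rz":-0.15},{"claw":0,"x":3,"y":-1,"z":-14,"rx":0,"ry":0,"rz":-0.3},{"claw":0,"x":7.9,"y":-3.6,"z":-18.8,"rx":0,"ry":0,"rz":-1.57},{"claw":0,"x":7.9,"y":-3.6,"z":-18.8,"rx":0,"ry":0,"rz":-1.57},{"claw":0,"x":7.9,"y":-3.6,"z":-18.8,"rx":0,"ry":0,"rz":-1.57},{"claw":0,"x":7.9,"y":-3.6,"z":-18.8,"rx":0,"ry":0,"rz":-1.57},{"claw":0,"x":7.9,"y":-3.6,"z":-18.8,"rx":0,"ry":0,"rz":-1.57}]'; python3 -c "
from h import *
rel([.600,-.02,.30],85)"
```

```text
time: 14.25
tcp_pos: [0.5997, -0.0197, 0.2973]
tool_rot: [0.3, 0.954, -0.0, -0.0]
contact_force: [0.5, -0.5, -0.2]
opening: 0.0428
grip_force: 0.0
rel x y z cm [-0.04 -0.01 -0.27] rz -0.522 yaw now 55.1 tilt [-0.001 -0.001  0.   ]
```

```bash
python3 -m jog '[{"claw":0,"x":0,"y":0,"z":0,"rx":0,"ry":0,"rz":-0.52},{"claw":0,"x":0,"y":0,"z":0,"rx":0,"ry":0,"rz":-0.52},{"claw":0,"x":0,"y":0,"z":0,"rx":0,"ry":0,"rz":-0.52},{"claw":0,"x":0,"y":0,"z":0,"rx":0,"ry":0,"rz":-0.52},{"claw":0,"x":0,"y":0,"z":0,"rx":0,"ry":0,"rz":-0.52}]'; cat > ball.py <<'E'
from h import *
from scipy.optimize import least_squares
im,d,m=grab('wrist','wb.png'); P=cloud(d,m)
for q in trace('lever_ball','wrist')[:2]:
    p=P[q['pixels']&(d>0)&(P[...,2]>.1)]; print('lb',q['confidence'],np.round(q['bbox']),np.median(p,0))
k=(d>0)&(P[...,2]>.172)&(P[...,2]<.21)&(np.hypot(P[...,0]-.63,P[...,1]+.02)<.06)
p=P[k]; f=lambda c:np.linalg.norm(p-c,axis=1)-.014
r=least_squares(f,p.mean(0)-[0,0,.012],loss='soft_l1',f_scale=.001); print('ball',len(p),r.x.round(4),np.abs(r.fun).mean(), 'top',p[:,2].max())
# shaft: points between
k=(d>0)&(P[...,2]>.135)&(P[...,2]<.158)&(abs(P[...,1]+.02)<.03)&(P[...,0]>.57)&(P[...,0]<.70); p=P[k]; print('shaft',len(p),np.median(p,0) if len(p) else '')
rel(list(r.x),85)
E
python3 ball.py
```

```text
time: 14.75
tcp_pos: [0.5998, -0.0201, 0.297]
tool_rot: [0.047, 0.999, -0.0, -0.001]
contact_force: [-0.4, -0.7, 0.0]
opening: 0.0423
grip_force: 0.0
lb 0.83 [330. 217.  33.  54.] [ 0.6130123  -0.01354313  0.18064826]
ball 868 [ 0.6141 -0.0125  0.1718] 0.0003846096775424876 top 0.18736280957347648
shaft 119 [ 0.64355935 -0.01537225  0.14657917]
rel x y z cm [-1.34  0.89 12.53] rz -0.011 yaw now 84.3 tilt [-0.    -0.001  0.   ]
```

View pics/wb.png

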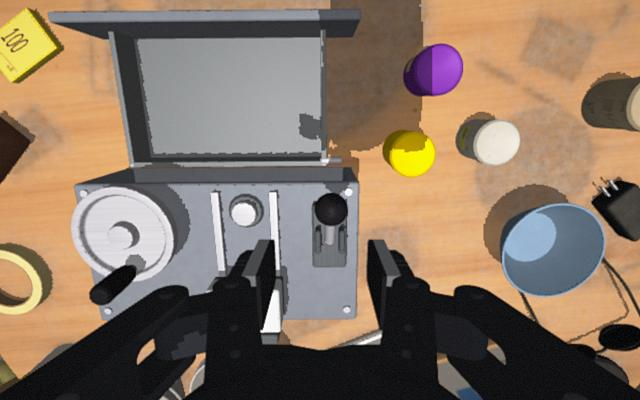

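```bash
python3 -m jog '[{"claw":0,"x":-1.35,"y":0.9,"z":4,"rx":0,"ry":0,"rz":0},{"claw":0,"x":-1.35,"y":0.9,"z":8,"rx":0,"ry":0,"rz":0},{"claw":0,"x":-1.35,"y":0.9,"z":11,"rx":0,"ry":0,"rz":0},{"claw":0,"x":-1.35,"y":0.9,"z":13.5,"rx":0,"ry":0,"rz":0},{"claw":0,"x":-1.35,"y":0.9,"z":13.5,"rx":0,"ry":0,"rz":0}]'; python3 -m jog '[{"claw":1,"x":0,"y":0,"z":0,"rx":0,"ry":0,"rz":0},{"claw":1,"x":0,"y":0,"z":0,"rx":0,"ry":0,"rz":0},{"claw":1,"x":0,"y":0,"z":0,"rx":0,"ry":0,"rz":0},{"claw":1,"x":0,"y":0,"z":0,"rx":0,"ry":0,"rz":0}]' 20
```

```text
time: 15.35
tcp_pos: [0.6125, -0.0121, 0.1593]
tool_rot: [0.049, 0.999, -0.001, -0.003]
contact_force: [0.9, 0.6, 0.5]
opening: 0.0426
grip_force: 0.0
time: 15.75
tcp_pos: [0.6153, -0.0131, 0.1642]
tool_rot: [0.049, 0.999, -0.0, 0.001]
contact_force: [2.0, -6.3, -5.2]
opening: 0.0264
grip_force: 20.1
```

```bash
python3 -m jog '[{"claw":1,"x":-0.67,"y":-0.05,"z":-0.54,"rx":0,"ry":0,"rz":0},{"claw":1,"x":-1.41,"y":-0.05,"z":-0.99,"rx":0,"ry":0,"rz":0},{"claw":1,"x":-2.18,"y":-0.05,"z":-1.35,"rx":0,"ry":0,"rz":0},{"claw":1,"x":-3.01,"y":-0.05,"z":-1.61,"rx":0,"ry":0,"rz":0},{"claw":1,"x":-3.85,"y":-0.05,"z":-1.77,"rx":0,"ry":0,"rz":0},{"claw":1,"x":-4.71,"y":-0.05,"z":-1.82,"rx":0,"ry":0,"rz":0},{"claw":1,"x":-4.71,"y":-0.05,"z":-1.82,"rx":0,"ry":0,"rz":0}]'; python3 -m jog '[{"claw":0,"x":0,"y":0,"z":0,"rx":0,"ry":0,"rz":0},{"claw":0,"x":0,"y":0,"z":0,"rx":0,"ry":0,"rz":0},{"claw":0,"x":0,"y":0,"z":0,"rx":0,"ry":0,"rz":0},{"claw":0,"x":0,"y":0,"z":-5,"rx":0,"ry":0,"rz":0},{"claw":0,"x":0,"y":0,"z":-10,"rx":0,"ry":0,"rz":0},{"claw":0,"x":0,"y":0,"z":-10,"rx":0,"ry":0,"rz":0},{"claw":0,"x":0,"y":0,"z":-10,"rx":0,"ry":0,"rz":0}]'; python3 ball.py; python3 - <<'E'
from h import *
P=None
im,d,m=grab('scene','s3.png');P=cloud(d,m)
for q in trace('lever_ball','scene')[:1]:
    p=P[q['pixels']&(d>0)&(P[...,2]>.1)]; print('scene',q['confidence'],np.round(q['bbox']),p.min(0),p.max(0))
x,y,w,h=[int(v) for v in q['bbox']]
cv2.imwrite('pics/s3c.png',cv2.resize(im[150:260,260:420],(800,550),interpolation=2))
E
```

```text
time: 16.45
tcp_pos: [0.6631, -0.0174, 0.1816]
tool_rot: [0.048, 0.999, -0.0, 0.001]
contact_force: [-0.7, -3.8, 7.9]
opening: 0.0265
grip_force: 21.4
time: 17.15
tcp_pos: [0.6618, -0.0168, 0.282]
tool_rot: [0.048, 0.999, 0.0, 0.001]
contact_force: [0.7, 0.1, -0.3]
opening: 0.0426
grip_force: 0.0
lb 0.74 [320. 199.  41.  41.] [ 0.65477978 -0.01603715  0.20107083]
lb 0.71 [226. 156.  33.  24.] [ 0.62899348 -0.10090011  0.11268795]
ball 1177 [ 0.6577 -0.0164  0.1909] 0.0003776660193712999 top 0.20627450844731104
shaft 0 
rel x y z cm [0.3  0.01 8.9 ] rz -0.008 yaw now 84.5 tilt [ 0.    -0.001  0.   ]
scene 0.45 [331. 177.   7.  18.] [ 0.63918792 -0.03272679  0.13614206] [ 0.66141744 -0.01514802  0.20394717]
```

View pics/wb.png

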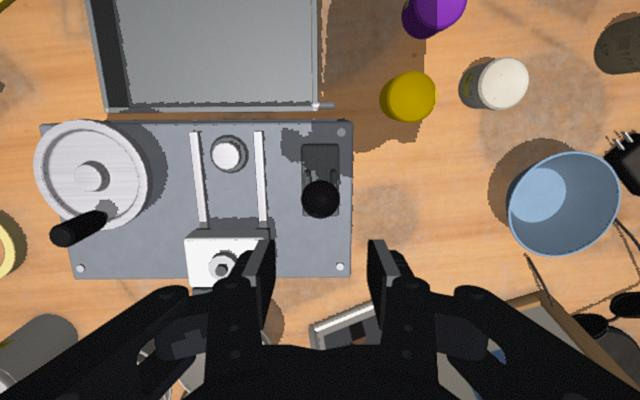

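```bash
python3 - <<'E'
from h import *
im,d,m=grab('wrist'); P=cloud(d,m)
x0,y0=.66,-.0166
a=np.radians(-5); o=np.array([.668,-.138]); Rr=np.array([[np.cos(a),np.sin(a)],[-np.sin(a),np.cos(a)]])
L=(P[...,:2]-o)@Rr.T
g=im.mean(2)
for nm,lo,hi in(('plate',.099,.108),('ears',.108,.135),('shaft',.135,.172)):
    k=(d>0)&(abs(L[...,1]-.118)<.03)&(abs(L[...,0]+.02)<.06)&(P[...,2]>lo)&(P[...,2]<hi)
    if nm=='plate': k&=(g<95)
    p=L[k]; print(nm,k.sum(),np.percentile(p,[2,50,98],axis=0).round(4).tolist() if k.sum() else '')
print('ball local',(np.array([.6577,-.0164])-o)@Rr.T, 'ball before',(np.array([.6141,-.0125])-o)@Rr.T)
E
```

```text
plate 717 [[-0.0694, 0.0887], [-0.0538, 0.1205], [-0.0216, 0.1474]]
ears 1610 [[-0.0512, 0.1029], [-0.033, 0.1204], [0.0146, 0.138]]
shaft 0 
ball local [-0.02085894  0.12023957] ball before [-0.06463294  0.12032474]
```

View pics/s3c.png

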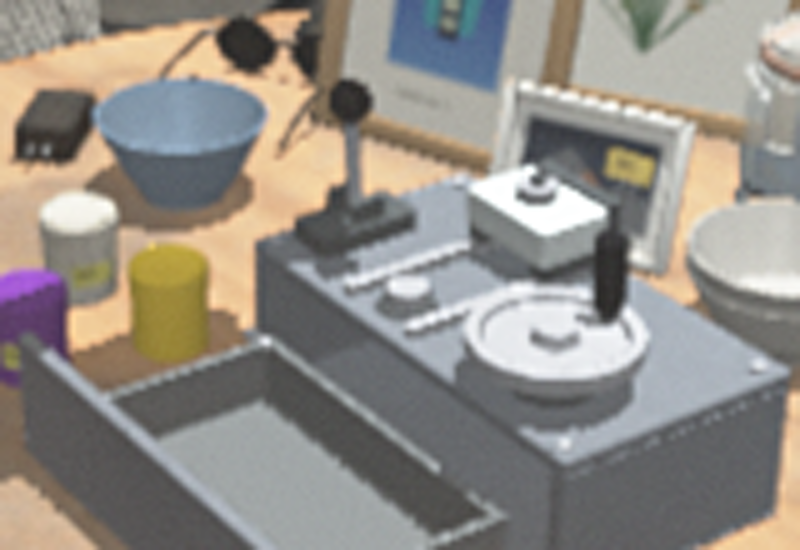

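```bash
python3 -m jog '[{"claw":-0.7,"x":7.3,"y":25,"z":-3,"rx":0,"ry":0,"rz":0},{"claw":-0.7,"x":7.3,"y":25,"z":-3,"rx":0,"ry":0,"rz":0},{"claw":-0.7,"x":7.3,"y":25,"z":-3,"rx":0,"ry":0,"rz":0},{"claw":-0.7,"x":7.3,"y":25,"z":-3,"rx":0,"ry":0,"rz":0},{"claw":-0.7,"x":7.3,"y":25,"z":-3,"rx":0,"ry":0,"rz":0},{"claw":-0.7,"x":7.3,"y":25,"z":-3,"rx":0,"ry":0,"rz":0},{"claw":-0.7,"x":7.3,"y":25,"z":-3,"rx":0,"ry":0,"rz":0}]'; cat > tins.py <<'E'
from h import *
import sys
for n in sys.argv[1:]:
    im,d,m=grab(n,'tin_%s.png'%n); P=cloud(d,m)
    for q in trace('tin_a',n):
        if q['confidence']<.3: continue
        k=q['pixels']&(d>0); p=P[k]; z=np.percentile(p[:,2],90); t=p[abs(p[:,2]-z)<.006]
        if len(t)<10: continue
        c,r=cv2.minEnclosingCircle((t[:,:2]*1000).astype(np.float32))
        print(n,round(q['confidence'],2),np.round(q['bbox']),'top z',z.round(3),'c',np.round(c),'r',round(r,1),'bgr',im[k].mean(0).round())
E
python3 tins.py wrist top; python3 -c "
from h import *
st()"
```

```text
time: 18.1
tcp_pos: [0.6116, 0.2417, 0.3099]
tool_rot: [0.046, 0.999, -0.0, -0.001]
contact_force: [-0.0, -0.9, 0.3]
opening: 0.0726
grip_force: 0.0
wrist 0.86 [268. 152.  47.  52.] top z 0.061 c [589. 181.] r 26.3 bgr [191. 205. 212.]
wrist 0.86 [195. 163.  58.  46.] top z 0.061 c [593.  86.] r 26.5 bgr [  5. 189. 205.]
wrist 0.85 [205.  83.  58.  50.] top z 0.061 c [505. 116.] r 26.2 bgr [158.  56. 125.]
wrist 0.66 [ 12. 222.  24.  22.] top z 0.113 c [ 630. -101.] r 13.2 bgr [143. 139. 141.]
wrist 0.6 [402. 116.  64.  54.] top z 0.071 c [561. 342.] r 30.3 bgr [ 84. 105. 118.]
top 0.66 [272. 202.  14.  19.] top z 0.062 c [591.  84.] r 26.1 bgr [ 14. 184. 199.]
top 0.53 [243. 201.  20.  16.] top z 0.063 c [586. 178.] r 25.5 bgr [153. 165. 171.]
top 0.48 [263. 226.  15.  21.] top z 0.062 c [503. 113.] r 25.9 bgr [141.  65. 119.]
t 18.3 tcp [0.6131 0.2368 0.3104] q [ 0.049  0.999 -0.    -0.   ] F [ 0.5 -0.9  0.2] op 0.0727
```

```bash
python3 -c "
from h import *
rel([.588,.180,.032],85)"
```

```text
rel x y z cm [ 1.93 -5.87 27.84] rz -0.011 yaw now 84.4 tilt [-0.001 -0.     0.   ]
```

```bash
python3 -m jog '[{"claw":-0.7,"x":1.9,"y":-5.8,"z":4,"rx":0,"ry":0,"rz":0},{"claw":-0.7,"x":1.9,"y":-5.8,"z":9,"rx":0,"ry":0,"rz":0},{"claw":-0.7,"x":1.9,"y":-5.8,"z":13,"rx":0,"ry":0,"rz":0},{"claw":-0.7,"x":1.9,"y":-5.8,"z":17,"rx":0,"ry":0,"rz":0},{"claw":-0.7,"x":1.9,"y":-5.8,"z":20,"rx":0,"ry":0,"rz":0},{"claw":-0.7,"x":1.9,"y":-5.8,"z":20,"rx":0,"ry":0,"rz":0}]'; python3 -c "
from h import *
rel([.588,.180,.032],85)"; python3 tins.py wrist
```

```text
time: 18.9
tcp_pos: [0.5862, 0.1804, 0.107]
tool_rot: [0.049, 0.999, -0.002, -0.003]
contact_force: [-0.4, 0.4, 0.7]
opening: 0.0729
grip_force: 0.0
rel x y z cm [-0.23  0.01  7.5 ] rz -0.011 yaw now 84.4 tilt [-0.004 -0.005  0.   ]
wrist 0.9 [179. 241. 106.  97.] top z 0.06 c [592.  86.] r 26.3 bgr [  2. 189. 203.]
wrist 0.85 [568. 159. 140. 113.] top z 0.071 c [561. 341.] r 30.4 bgr [108. 134. 150.]
wrist 0.79 [195.  94. 120. 105.] top z 0.061 c [505. 115.] r 26.6 bgr [176.  62. 137.]
wrist 0.68 [320. 222.  89.  98.] top z 0.061 c [589. 181.] r 26.3 bgr [136. 146. 153.]
```

```bash
python3 -m jog '[{"claw":-0.7,"x":-0.2,"y":0.05,"z":3,"rx":0,"ry":0,"rz":0},{"claw":-0.7,"x":-0.2,"y":0.05,"z":6,"rx":0,"ry":0,"rz":0},{"claw":-0.7,"x":-0.2,"y":0.05,"z":7.5,"rx":0,"ry":0,"rz":0},{"claw":-0.7,"x":-0.2,"y":0.05,"z":7.5,"rx":0,"ry":0,"rz":0},{"claw":1,"x":-0.2,"y":0.05,"z":7.5,"rx":0,"ry":0,"rz":0},{"claw":1,"x":-0.2,"y":0.05,"z":7.5,"rx":0,"ry":0,"rz":0},{"claw":1,"x":-0.2,"y":0.05,"z":7.5,"rx":0,"ry":0,"rz":0},{"claw":1,"x":-0.2,"y":0.05,"z":7.5,"rx":0,"ry":0,"rz":0}]' 40; python3 -c "
from h import *
st()"
```

```text
time: 19.8
tcp_pos: [0.5914, 0.1832, 0.0378]
tool_rot: [0.048, 0.999, 0.001, 0.001]
contact_force: [-0.3, -2.0, 7.4]
opening: 0.051
grip_force: 41.3
t 19.8 tcp [0.5914 0.1832 0.0378] q [0.048 0.999 0.001 0.001] F [-0.3 -2.   7.4] op 0.051
```

```bash
python3 -m jog '[{"claw":1,"x":0,"y":0,"z":-5,"rx":0,"ry":0,"rz":0},{"claw":1,"x":0,"y":0,"z":-10,"rx":0,"ry":0,"rz":0},{"claw":1,"x":2,"y":-5,"z":-14,"rx":0,"ry":0,"rz":0},{"claw":1,"x":4,"y":-10,"z":-14,"rx":0,"ry":0,"rz":0},{"claw":1,"x":7,"y":-15,"z":-14,"rx":0,"ry":0,"rz":0},{"claw":1,"x":7.4,"y":-20,"z":-14,"rx":0,"ry":0,"rz":0},{"claw":1,"x":7.4,"y":-25,"z":-14,"rx":0,"ry":0,"rz":0},{"claw":1,"x":7.4,"y":-25,"z":-14,"rx":0,"ry":0,"rz":0}]'; cat > drw.py <<'E'
from h import *
import sys
im,d,m=grab(sys.argv[1],'drw_%s.png'%sys.argv[1]); P=cloud(d,m)
a=np.radians(-5); o=np.array([.6697,-.136]); Rr=np.array([[np.cos(a),np.sin(a)],[-np.sin(a),np.cos(a)]])
L=(P[...,:2]-o)@Rr.T
k=(d>0)&(P[...,2]>.080)&(P[...,2]<.092)&(abs(L[...,1])<.16)&(L[...,0]<-.07)&(L[...,0]>-.3)
p=L[k]; print('panel top',k.sum(),np.percentile(p,[2,50,98],axis=0).round(4).tolist(),P[k][:,2].mean()); 
c=np.polyfit(p[:,1],p[:,0],1); print('slope (rad)',c)
k=(d>0)&(P[...,2]>.0)&(P[...,2]<.015)&(abs(L[...,1])<.13)&(L[...,0]<-.07)&(L[...,0]>-.235)
p=L[k]; print('floor',k.sum(),np.percentile(p,[1,50,99],axis=0).round(4).tolist(),np.median(P[k][:,2]))
k=(d>0)&(P[...,2]>.042)&(P[...,2]<.054)&(abs(L[...,1])<.13)&(L[...,0]<-.07)&(L[...,0]>-.235)
p=L[k]; print('walls',k.sum(),np.percentile(p,[1,99],axis=0).round(4).tolist())
E
python3 drw.py wrist; python3 tins.py top;  python3 -c "
from h import *
st();rel([.517,-.072,.047],85)"
```

```text
time: 20.6
tcp_pos: [0.4916, -0.0626, 0.1775]
tool_rot: [0.05, 0.999, 0.0, 0.001]
contact_force: [1.1, 1.5, -2.0]
opening: 0.0513
grip_force: 43.1
panel top 6753 [[-0.2381, -0.1434], [-0.2333, 0.0026], [-0.073, 0.1421]] 0.0862450177400273
slope (rad) [ 0.00058081 -0.22920266]
floor 21707 [[-0.22, -0.1099], [-0.1786, -0.0324], [-0.0889, 0.1277]] 0.00944648200136667
walls 2729 [[-0.2236, -0.1155], [-0.0878, 0.1158]]
top 0.91 [192. 209.  24.  20.] top z 0.072 c [558. 340.] r 30.2 bgr [110. 134. 147.]
top 0.69 [262. 227.  16.  19.] top z 0.062 c [503. 114.] r 26.2 bgr [145.  62. 118.]
top 0.62 [339. 195. 100. 115.] top z 0.139 c [ 682. -171.] r 116.7 bgr [142. 137. 135.]
top 0.51 [275. 201.  16.  18.] top z 0.062 c [589.  83.] r 25.5 bgr [ 17. 184. 199.]
t 20.75 tcp [ 0.4927 -0.0603  0.1771] q [0.05  0.999 0.    0.001] F [ 0.7  0.1 -1.4] op 0.0513
rel x y z cm [-2.51 -0.93 13.02] rz -0.012 yaw now 84.3 tilt [ 0.001  0.002 -0.   ]
```

View pics/drw_wrist.png

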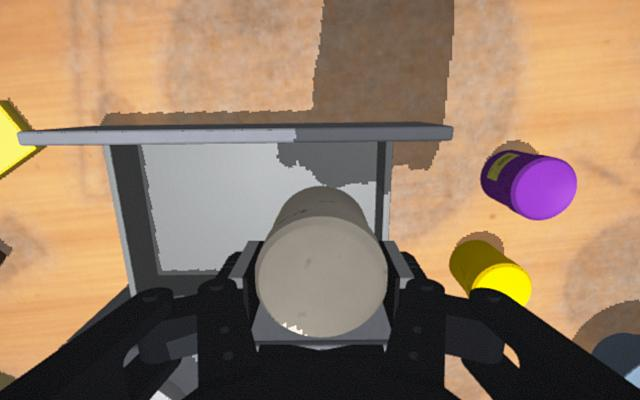

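```bash
python3 -m jog '[{"claw":1,"x":-2.5,"y":-0.95,"z":3,"rx":0,"ry":0,"rz":0},{"claw":1,"x":-2.5,"y":-0.95,"z":6,"rx":0,"ry":0,"rz":0},{"claw":1,"x":-2.5,"y":-0.95,"z":9,"rx":0,"ry":0,"rz":0},{"claw":1,"x":-2.5,"y":-0.95,"z":11.5,"rx":0,"ry":0,"rz":0},{"claw":1,"x":-2.5,"y":-0.95,"z":12.6,"rx":0,"ry":0,"rz":0},{"claw":1,"x":-2.5,"y":-0.95,"z":12.6,"rx":0,"ry":0,"rz":0}]'; python3 -c "
from h import *
st();rel([.517,-.072,.046],85)"
```

```text
time: 21.35
tcp_pos: [0.5163, -0.0697, 0.0492]
tool_rot: [0.047, 0.999, 0.0, -0.001]
contact_force: [1.1, 0.1, -0.6]
opening: 0.0513
grip_force: 43.2
t 21.35 tcp [ 0.5163 -0.0697  0.0492] q [ 0.047  0.999  0.    -0.001] F [ 1.1  0.1 -0.6] op 0.0513
rel x y z cm [-0.09 -0.22  0.32] rz -0.008 yaw now 84.6 tilt [-0.    -0.002  0.   ]
```

```bash
python3 -m jog '[{"claw":1,"x":0,"y":-0.2,"z":0.15,"rx":0,"ry":0,"rz":0},{"claw":1,"x":0,"y":-0.2,"z":0.3,"rx":0,"ry":0,"rz":0},{"claw":1,"x":0,"y":-0.2,"z":0.3,"rx":0,"ry":0,"rz":0}]'; python3 -m jog '[{"claw":1,"x":0,"y":0,"z":0.15,"rx":0,"ry":0,"rz":0},{"claw":1,"x":0,"y":0,"z":0.15,"rx":0,"ry":0,"rz":0}]'
```

```text
time: 21.65
tcp_pos: [0.517, -0.0725, 0.0476]
tool_rot: [0.048, 0.999, 0.0, 0.001]
contact_force: [-0.4, -0.3, -2.0]
opening: 0.0514
grip_force: 43.2
time: 21.85
tcp_pos: [0.5173, -0.0725, 0.0463]
tool_rot: [0.048, 0.999, 0.0, 0.001]
contact_force: [-2.4, 1.5, 12.2]
opening: 0.0512
grip_force: 44.5
```

```bash
python3 -m jog '[{"claw":-0.55,"x":0,"y":0,"z":-0.1,"rx":0,"ry":0,"rz":0},{"claw":-0.55,"x":0,"y":0,"z":-0.1,"rx":0,"ry":0,"rz":0},{"claw":-0.55,"x":0,"y":0,"z":-0.1,"rx":0,"ry":0,"rz":0},{"claw":-0.55,"x":0,"y":0,"z":-4,"rx":0,"ry":0,"rz":0},{"claw":-0.55,"x":0,"y":0,"z":-8,"rx":0,"ry":0,"rz":0},{"claw":-0.9,"x":0,"y":4,"z":-13,"rx":0,"ry":0,"rz":0},{"claw":-0.9,"x":0,"y":9,"z":-15,"rx":0,"ry":0,"rz":0},{"claw":-0.9,"x":0,"y":14,"z":-15,"rx":0,"ry":0,"rz":0}]'; python3 tins.py wrist top; python3 -c "
from h import *
st();rel([.560,.341,.150],85)"
```

```text
time: 22.65
tcp_pos: [0.5296, 0.0527, 0.1967]
tool_rot: [0.049, 0.999, 0.001, 0.002]
contact_force: [0.7, -0.5, -0.3]
opening: 0.0807
grip_force: 0.0
wrist 0.96 [176. 186.  81.  69.] top z 0.069 c [515. -71.] r 26.6 bgr [172. 183. 190.]
wrist 0.85 [361. 245.  55.  66.] top z 0.061 c [593.  86.] r 26.4 bgr [  1. 194. 210.]
wrist 0.74 [606. 187.  62.  71.] top z 0.066 c [562. 324.] r 24.0 bgr [55. 69. 78.]
wrist 0.57 [389. 152.  67.  65.] top z 0.061 c [505. 115.] r 26.0 bgr [108.  39.  86.]
top 0.73 [321. 222.  18.  17.] top z 0.07 c [513. -73.] r 26.0 bgr [169. 180. 184.]
top 0.67 [192. 211.  22.  23.] top z 0.072 c [560. 338.] r 29.8 bgr [110. 134. 147.]
t 22.85 tcp [0.5283 0.0533 0.1936] q [0.047 0.999 0.    0.   ] F [-0.6 -1.2 -0.4] op 0.0814
rel x y z cm [-0.48 28.94  4.36] rz -0.006 yaw now 84.7 tilt [ 0.  0. -0.]
```

```bash
python3 -m jog '[{"claw":-0.9,"x":-0.5,"y":28.9,"z":3,"rx":0,"ry":0,"rz":0},{"claw":-0.9,"x":-0.5,"y":28.9,"z":3,"rx":0,"ry":0,"rz":0},{"claw":-0.9,"x":-0.5,"y":28.9,"z":3,"rx":0,"ry":0,"rz":0},{"claw":-0.9,"x":-0.5,"y":28.9,"z":3,"rx":0,"ry":0,"rz":0},{"claw":-0.9,"x":-0.5,"y":28.9,"z":3,"rx":0,"ry":0,"rz":0},{"claw":-0.9,"x":-0.5,"y":28.9,"z":3,"rx":0,"ry":0,"rz":0},{"claw":-0.9,"x":-0.5,"y":28.9,"z":3,"rx":0,"ry":0,"rz":0},{"claw":-0.9,"x":-0.5,"y":28.9,"z":3,"rx":0,"ry":0,"rz":0}]'; python3 tins.py wrist top; python3 -c "
from h import *
st();rel([.561,.341,.037],85)"
```

```text
time: 23.65
tcp_pos: [0.5611, 0.3383, 0.1624]
tool_rot: [0.048, 0.999, -0.001, -0.0]
contact_force: [0.7, -1.2, -0.3]
opening: 0.0813
grip_force: 0.0
wrist 0.83 [325. 198.  81.  88.] top z 0.071 c [561. 342.] r 30.3 bgr [106. 131. 146.]
wrist 0.83 [ 49. 153.  97.  74.] top z 0.06 c [506. 117.] r 26.5 bgr [108.  34.  84.]
wrist 0.76 [ 45. 257.  86.  79.] top z 0.06 c [593.  87.] r 26.3 bgr [  4. 133. 151.]
top 0.75 [192. 214.  26.  14.] top z 0.072 c [556. 340.] r 29.8 bgr [69. 84. 93.]
top 0.56 [275. 201.  15.  21.] top z 0.062 c [591.  84.] r 26.2 bgr [ 18. 184. 199.]
top 0.53 [264. 227.  13.  18.] top z 0.062 c [503. 113.] r 26.0 bgr [145.  65. 121.]
top 0.52 [322. 220.  15.  17.] top z 0.07 c [513. -73.] r 25.7 bgr [168. 179. 184.]
top 0.39 [301. 169.  10.  14.] top z 0.204 c [655. -17.] r 11.7 bgr [43. 40. 40.]
t 23.85 tcp [0.5616 0.3373 0.1637] q [ 0.049  0.999 -0.     0.   ] F [ 0.3 -1.  -0. ] op 0.081
rel x y z cm [ 0.1   0.37 12.67] rz -0.011 yaw now 84.4 tilt [-0.  0.  0.]
```

```bash
python3 -m jog '[{"claw":-0.9,"x":0.1,"y":0.4,"z":4,"rx":0,"ry":0,"rz":0},{"claw":-0.9,"x":0.1,"y":0.4,"z":8,"rx":0,"ry":0,"rz":0},{"claw":-0.9,"x":0.1,"y":0.4,"z":11,"rx":0,"ry":0,"rz":0},{"claw":-0.9,"x":0.1,"y":0.4,"z":12.5,"rx":0,"ry":0,"rz":0},{"claw":1,"x":0.1,"y":0.4,"z":12.5,"rx":0,"ry":0,"rz":0},{"claw":1,"x":0.1,"y":0.4,"z":12.5,"rx":0,"ry":0,"rz":0},{"claw":1,"x":0.1,"y":0.4,"z":12.5,"rx":0,"ry":0,"rz":0},{"claw":1,"x":0.1,"y":0.4,"z":12.5,"rx":0,"ry":0,"rz":0}]' 40
```

```text
time: 24.65
tcp_pos: [0.5611, 0.3437, 0.04]
tool_rot: [0.048, 0.999, 0.001, 0.001]
contact_force: [0.0, 0.3, -0.6]
opening: 0.0598
grip_force: 43.2
```

```bash
python3 -m jog '[{"claw":1,"x":0,"y":0,"z":-5,"rx":0,"ry":0,"rz":0},{"claw":1,"x":0,"y":0,"z":-10,"rx":0,"ry":0,"rz":0},{"claw":1,"x":0.5,"y":-5,"z":-14,"rx":0,"ry":0,"rz":0},{"claw":1,"x":0.5,"y":-51.9,"z":-14,"rx":0,"ry":0,"rz":0},{"claw":1,"x":0.5,"y":-51.9,"z":-14,"rx":0,"ry":0,"rz":0},{"claw":1,"x":0.5,"y":-51.9,"z":-14,"rx":0,"ry":0,"rz":0},{"claw":1,"x":0.5,"y":-51.9,"z":-14,"rx":0,"ry":0,"rz":0},{"claw":1,"x":0.5,"y":-51.9,"z":-14,"rx":0,"ry":0,"rz":0}]';  python3 -c "
from h import *
rel([.506,-.172,.050],85)"
```

```text
time: 25.45
tcp_pos: [0.528, 0.0544, 0.1753]
tool_rot: [0.048, 0.999, 0.0, 0.001]
contact_force: [1.8, -0.3, -1.7]
opening: 0.0599
grip_force: 44.1
rel x y z cm [  0.05 -22.76  12.51] rz -0.008 yaw now 84.5 tilt [ 0.001  0.001 -0.   ]
```

```bash
python3 -m jog '[{"claw":1,"x":0,"y":-22.8,"z":0,"rx":0,"ry":0,"rz":0},{"claw":1,"x":0,"y":-22.8,"z":0,"rx":0,"ry":0,"rz":0},{"claw":1,"x":0,"y":-22.8,"z":0,"rx":0,"ry":0,"rz":0},{"claw":1,"x":0,"y":-22.8,"z":0,"rx":0,"ry":0,"rz":0},{"claw":1,"x":0,"y":-22.8,"z":0,"rx":0,"ry":0,"rz":0},{"claw":1,"x":0,"y":-22.8,"z":2,"rx":0,"ry":0,"rz":0},{"claw":1,"x":0,"y":-22.8,"z":2,"rx":0,"ry":0,"rz":0}]';  python3 -c "
from h import *
rel([.506,-.172,.050],85)"; python3 drw.py wrist
```

```text
time: 26.15
tcp_pos: [0.5055, -0.1713, 0.1534]
tool_rot: [0.049, 0.999, 0.0, -0.001]
contact_force: [-0.5, 0.2, -1.8]
opening: 0.0595
grip_force: 44.1
rel x y z cm [-0.08 -0.07 10.34] rz -0.01 yaw now 84.4 tilt [ 0.    -0.002  0.   ]
panel top 8769 [[-0.238, -0.1421], [-0.2331, 0.0003], [-0.0733, 0.1393]] 0.08637619092297719
slope (rad) [ 0.06864448 -0.22921536]
floor 26018 [[-0.2275, -0.1098], [-0.1884, 0.0067], [-0.0896, 0.1103]] 0.009653547229322573
walls 4970 [[-0.2279, -0.1155], [-0.0835, 0.1259]]
```

```bash
python3 -m jog '[{"claw":1,"x":0,"y":0,"z":3,"rx":0,"ry":0,"rz":0},{"claw":1,"x":0,"y":0,"z":6,"rx":0,"ry":0,"rz":0},{"claw":1,"x":0,"y":0,"z":9,"rx":0,"ry":0,"rz":0},{"claw":1,"x":0,"y":0,"z":10.2,"rx":0,"ry":0,"rz":0},{"claw":1,"x":0,"y":0,"z":10.2,"rx":0,"ry":0,"rz":0}]';  python3 -m jog '[{"claw":1,"x":0,"y":0,"z":0.15,"rx":0,"ry":0,"rz":0},{"claw":1,"x":0,"y":0,"z":0.15,"rx":0,"ry":0,"rz":0}]'
```

```text
time: 26.7
tcp_pos: [0.5062, -0.1701, 0.0519]
tool_rot: [0.047, 0.999, 0.0, -0.001]
contact_force: [0.5, -0.1, 0.3]
opening: 0.0597
grip_force: 44.1
time: 26.9
tcp_pos: [0.5074, -0.1708, 0.0521]
tool_rot: [0.048, 0.999, -0.0, 0.001]
contact_force: [0.9, -0.2, -1.2]
opening: 0.0595
grip_force: 44.1
```

```bash
python3 -m jog '[{"claw":1,"x":0,"y":0,"z":0.15,"rx":0,"ry":0,"rz":0},{"claw":1,"x":0,"y":0,"z":0.3,"rx":0,"ry":0,"rz":0},{"claw":1,"x":0,"y":0,"z":0.3,"rx":0,"ry":0,"rz":0}]';  python3 -m jog '[{"claw":1,"x":0,"y":0,"z":0.12,"rx":0,"ry":0,"rz":0},{"claw":1,"x":0,"y":0,"z":0.12,"rx":0,"ry":0,"rz":0}]'
```

```text
time: 27.2
tcp_pos: [0.5066, -0.1707, 0.0479]
tool_rot: [0.048, 0.999, 0.0, 0.0]
contact_force: [-0.2, -0.2, -0.9]
opening: 0.0593
grip_force: 44.1
time: 27.4
tcp_pos: [0.5075, -0.1709, 0.0476]
tool_rot: [0.048, 0.999, 0.0, 0.001]
contact_force: [-2.1, 2.1, 17.4]
opening: 0.0593
grip_force: 45.9
```

```bash
python3 -m jog '[{"claw":-0.7,"x":0,"y":0,"z":-0.15,"rx":0,"ry":0,"rz":0},{"claw":-0.7,"x":0,"y":0,"z":-0.15,"rx":0,"ry":0,"rz":0},{"claw":-0.7,"x":0,"y":0,"z":-0.15,"rx":0,"ry":0,"rz":0},{"claw":-0.7,"x":0,"y":0,"z":-4,"rx":0,"ry":0,"rz":0},{"claw":-0.7,"x":0,"y":0,"z":-9,"rx":0,"ry":0,"rz":0},{"claw":1,"x":0,"y":0,"z":-14,"rx":0,"ry":0,"rz":0},{"claw":1,"x":3,"y":4,"z":-15,"rx":0,"ry":0,"rz":0},{"claw":1,"x":3,"y":4,"z":-15,"rx":0,"ry":0,"rz":0}]'; python3 tins.py top wrist; python3 drw.py top; python3 -c "
from h import *
rel([.4147,-.1137,.15],85)"
```

```text
time: 28.2
tcp_pos: [0.4794, -0.1246, 0.1982]
tool_rot: [0.046, 0.999, 0.001, 0.001]
contact_force: [-0.6, 0.7, -1.6]
opening: 0.0291
grip_force: 0.0
top 0.68 [273. 201.  15.  18.] top z 0.061 c [591.  84.] r 26.2 bgr [ 18. 182. 197.]
top 0.66 [317. 223.   9.  15.] top z 0.071 c [512. -70.] r 23.9 bgr [152. 162. 166.]
top 0.56 [263. 229.  14.  19.] top z 0.063 c [502. 112.] r 24.5 bgr [151.  59. 117.]
wrist 0.83 [582. 188. 102.  69.] top z 0.061 c [504. 115.] r 26.4 bgr [134.  50. 109.]
wrist 0.79 [545. 278.  86.  69.] top z 0.061 c [593.  85.] r 26.8 bgr [  2. 164. 181.]
wrist 0.78 [272. 222.  72.  80.] top z 0.079 c [ 508. -170.] r 30.5 bgr [146. 180. 194.]
wrist 0.6 [385. 218.  66.  72.] top z 0.069 c [515. -72.] r 26.4 bgr [186. 197. 202.]
panel top 118 [[-0.2401, -0.1481], [-0.2348, 0.0973], [-0.0746, 0.1468]] 0.08609558547224216
slope (rad) [ 0.08357904 -0.23286124]
floor 837 [[-0.2238, 0.0385], [-0.1501, 0.0853], [-0.0714, 0.1289]] 0.008337080757255377
walls 147 [[-0.2258, 0.0369], [-0.0841, 0.1265]]
rel x y z cm [6.69 0.86 4.62] rz -0.009 yaw now 84.5 tilt [-0.    -0.001  0.   ]
```

View pics/tin_wrist.png

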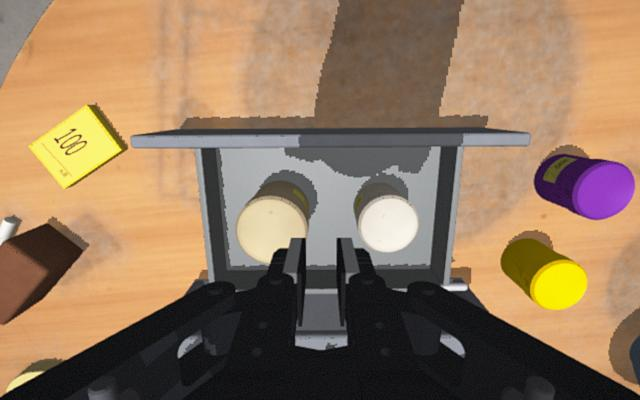

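```bash
python3 -m jog '[{"claw":1,"x":5,"y":0.8,"z":2,"rx":0,"ry":0,"rz":0},{"claw":1,"x":6.7,"y":0.8,"z":4,"rx":0,"ry":0,"rz":0},{"claw":1,"x":6.7,"y":0.8,"z":4.6,"rx":0,"ry":0,"rz":0},{"claw":1,"x":6.7,"y":0.8,"z":4.6,"rx":0,"ry":0,"rz":0},{"claw":1,"x":6.7,"y":0.8,"z":4.6,"rx":0,"ry":0,"rz":0}]'; python3 -c "
from h import *
s=st();rel([.4147,-.1137,.070],85);print(np.round(s['joint_pos'],2))"; python3 drw.py wrist
```

```text
time: 28.95
tcp_pos: [0.4156, -0.1143, 0.1508]
tool_rot: [0.048, 0.999, -0.0, 0.0]
contact_force: [0.4, -0.5, 0.5]
opening: 0.0003
grip_force: 0.0
t 28.95 tcp [ 0.4156 -0.1143  0.1508] q [ 0.048  0.999 -0.     0.   ] F [ 0.4 -0.5  0.5] op 0.0003
rel x y z cm [0.1  0.06 8.08] rz -0.009 yaw now 84.5 tilt [-0.001  0.     0.   ]
[-0.3   0.14  0.46  2.24 -0.09  0.77  1.69]
panel top 6740 [[-0.2385, -0.1423], [-0.2351, 0.0116], [-0.2291, 0.1427]] 0.08563957414242956
slope (rad) [-0.000856   -0.23470385]
floor 4554 [[-0.1932, -0.1099], [-0.1797, 0.0327], [-0.0925, 0.1103]] 0.00959768600519749
walls 1466 [[-0.211, -0.1152], [-0.1638, 0.1157]]
```

```bash
python3 -m jog '[{"claw":1,"x":0.4,"y":0,"z":2,"rx":0,"ry":0,"rz":0},{"claw":1,"x":0.4,"y":0,"z":4.5,"rx":0,"ry":0,"rz":0},{"claw":1,"x":0.4,"y":0,"z":6.5,"rx":0,"ry":0,"rz":0},{"claw":1,"x":0.4,"y":0,"z":8,"rx":0,"ry":0,"rz":0},{"claw":1,"x":0.4,"y":0,"z":8,"rx":0,"ry":0,"rz":0}]'; python3 -c "
from h import *
s=st();print(np.round(s['joint_pos'],2))
a=np.radians(-5); o=np.array([.6697,-.136]); print((np.array(s['tcp_pos'][:2])-o)@np.array([[np.cos(a),-np.sin(a)],[np.sin(a),np.cos(a)]]))"
```

```text
time: 29.5
tcp_pos: [0.4105, -0.1136, 0.0695]
tool_rot: [0.048, 0.999, -0.0, -0.001]
contact_force: [0.2, 0.1, -0.2]
opening: -0.0
grip_force: 0.0
t 29.5 tcp [ 0.4105 -0.1136  0.0695] q [ 0.048  0.999 -0.    -0.001] F [ 0.2  0.1 -0.2] op -0.0
[-0.23  0.3   0.41  2.31 -0.22  0.57  1.82]
[-2.60161861e-01 -2.31460458e-04]
```

```bash
python3 -m jog '[{"claw":1,"x":-0.4,"y":0,"z":0,"rx":0,"ry":0,"rz":0},{"claw":1,"x":-0.8,"y":0,"z":0,"rx":0,"ry":0,"rz":0},{"claw":1,"x":-1.2,"y":0,"z":0,"rx":0,"ry":0,"rz":0},{"claw":1,"x":-1.7,"y":0,"z":0,"rx":0,"ry":0,"rz":0},{"claw":1,"x":-2.3,"y":0,"z":0,"rx":0,"ry":0,"rz":0},{"claw":1,"x":-3,"y":0,"z":0,"rx":0,"ry":0,"rz":0},{"claw":1,"x":-3.8,"y":0,"z":0,"rx":0,"ry":0,"rz":0},{"claw":1,"x":-4.6,"y":0,"z":0,"rx":0,"ry":0,"rz":0}]'; python3 -m jog '[{"claw":1,"x":-0.8,"y":0,"z":0,"rx":0,"ry":0,"rz":0},{"claw":1,"x":-1.6,"y":0,"z":0,"rx":0,"ry":0,"rz":0},{"claw":1,"x":-2.4,"y":0,"z":0,"rx":0,"ry":0,"rz":0},{"claw":1,"x":-3.2,"y":0,"z":0,"rx":0,"ry":0,"rz":0},{"claw":1,"x":-4,"y":0,"z":0,"rx":0,"ry":0,"rz":0},{"claw":1,"x":-4.8,"y":0,"z":0,"rx":0,"ry":0,"rz":0},{"claw":1,"x":-5.6,"y":0,"z":0,"rx":0,"ry":0,"rz":0}]'
```

```text
time: 30.3
tcp_pos: [0.4569, -0.1176, 0.0705]
tool_rot: [0.048, 0.999, 0.0, -0.0]
contact_force: [-5.1, 1.3, 3.5]
opening: -0.0003
grip_force: 2.3
time: 31.0
tcp_pos: [0.5126, -0.1227, 0.0704]
tool_rot: [0.048, 0.999, 0.0, -0.0]
contact_force: [-5.1, 3.6, 2.4]
opening: 0.0001
grip_force: 2.4
```

```bash
cat > loc.py <<'E'
from h import *
s=st()
a=np.radians(-5); o=np.array([.6697,-.136]); print('local',(np.array(s['tcp_pos'][:2])-o)@np.array([[np.cos(a),-np.sin(a)],[np.sin(a),np.cos(a)]]))
E
python3 loc.py; python3 tins.py wrist
```

```text
t 31.0 tcp [ 0.5126 -0.1227  0.0704] q [ 0.048  0.999  0.    -0.   ] F [-5.1  3.6  2.4] op 0.0001
local [-0.15768052 -0.00049   ]
wrist 0.8 [212. 341.  20.  20.] top z 0.043 c [ 575. -192.] r 8.4 bgr [70. 86. 95.]
wrist 0.77 [623. 310.  32.  86.] top z 0.037 c [598.  64.] r 12.2 bgr [  6. 103. 126.]
wrist 0.65 [428. 342.  21.  24.] top z 0.044 c [588. -65.] r 8.4 bgr [ 92.  99. 103.]
```

```bash
python3 -m jog '[{"claw":1,"x":-0.8,"y":0,"z":0,"rx":0,"ry":0,"rz":0},{"claw":1,"x":-1.6,"y":0,"z":0,"rx":0,"ry":0,"rz":0},{"claw":1,"x":-2.4,"y":0,"z":0,"rx":0,"ry":0,"rz":0},{"claw":1,"x":-3.2,"y":0,"z":0,"rx":0,"ry":0,"rz":0},{"claw":1,"x":-4,"y":0,"z":0,"rx":0,"ry":0,"rz":0},{"claw":1,"x":-4.6,"y":0,"z":0,"rx":0,"ry":0,"rz":0},{"claw":1,"x":-5.1,"y":0,"z":0,"rx":0,"ry":0,"rz":0}]'; python3 -m jog '[{"claw":1,"x":-0.3,"y":0,"z":0,"rx":0,"ry":0,"rz":0},{"claw":1,"x":-0.5,"y":0,"z":0,"rx":0,"ry":0,"rz":0},{"claw":1,"x":-0.7,"y":0,"z":0,"rx":0,"ry":0,"rz":0},{"claw":1,"x":-0.7,"y":0,"z":0,"rx":0,"ry":0,"rz":0}]'; python3 loc.py
```

```text
time: 31.8
tcp_pos: [0.5615, -0.1276, 0.0701]
tool_rot: [0.048, 0.999, 0.0, -0.002]
contact_force: [-7.2, 3.6, 4.2]
opening: 0.0
grip_force: 3.6
time: 32.2
tcp_pos: [0.5699, -0.1286, 0.0704]
tool_rot: [0.048, 0.999, -0.0, -0.0]
contact_force: [-2.4, 1.5, -0.3]
opening: 0.0
grip_force: 1.3
t 32.2 tcp [ 0.5699 -0.1286  0.0704] q [ 0.048  0.999 -0.    -0.   ] F [-2.4  1.5 -0.3] op 0.0
local [-0.10008235 -0.00136482]
```

```bash
python3 -m jog '[{"claw":1,"x":-0.2,"y":0,"z":0,"rx":0,"ry":0,"rz":0},{"claw":1,"x":-0.3,"y":0,"z":0,"rx":0,"ry":0,"rz":0},{"claw":1,"x":-0.3,"y":0,"z":0,"rx":0,"ry":0,"rz":0}]'; python3 -m jog '[{"claw":1,"x":-0.2,"y":0,"z":0,"rx":0,"ry":0,"rz":0},{"claw":1,"x":-0.2,"y":0,"z":0,"rx":0,"ry":0,"rz":0}]'; python3 loc.py
```

```text
time: 32.5
tcp_pos: [0.5729, -0.129, 0.0705]
tool_rot: [0.048, 0.999, -0.0, -0.0]
contact_force: [-2.0, 2.2, -2.1]
opening: -0.0005
grip_force: 1.3
time: 32.7
tcp_pos: [0.5744, -0.1292, 0.0705]
tool_rot: [0.048, 0.999, 0.0, -0.001]
contact_force: [-5.7, 2.2, 0.6]
opening: -0.0
grip_force: 3.3
t 32.7 tcp [ 0.5744 -0.1292  0.0705] q [ 0.048  0.999  0.    -0.001] F [-5.7  2.2  0.6] op -0.0
local [-0.09557525 -0.00148565]
```

```bash
python3 -m jog '[{"claw":1,"x":-0.2,"y":0,"z":0,"rx":0,"ry":0,"rz":0},{"claw":1,"x":-0.2,"y":0,"z":0,"rx":0,"ry":0,"rz":0}]'; python3 -m jog '[{"claw":1,"x":-0.15,"y":0,"z":0,"rx":0,"ry":0,"rz":0},{"claw":1,"x":-0.15,"y":0,"z":0,"rx":0,"ry":0,"rz":0},{"claw":1,"x":-0.15,"y":0,"z":0,"rx":0,"ry":0,"rz":0}]'; python3 loc.py
```

```text
time: 32.9
tcp_pos: [0.5745, -0.1292, 0.0703]
tool_rot: [0.048, 0.999, 0.0, -0.002]
contact_force: [-19.1, 4.7, 12.1]
opening: -0.0001
grip_force: 9.4
time: 33.2
tcp_pos: [0.5746, -0.1292, 0.0701]
tool_rot: [0.048, 0.999, 0.001, -0.004]
contact_force: [-27.4, 6.5, 18.2]
opening: -0.0002
grip_force: 13.6
t 33.2 tcp [ 0.5746 -0.1292  0.0701] q [ 0.048  0.999  0.001 -0.004] F [-27.4   6.5  18.2] op -0.0002
local [-0.09536186 -0.00154139]
```

```bash
python3 -m jog '[{"claw":1,"x":0.5,"y":0,"z":0,"rx":0,"ry":0,"rz":0},{"claw":1,"x":1,"y":0,"z":0,"rx":0,"ry":0,"rz":0},{"claw":1,"x":2,"y":0,"z":0,"rx":0,"ry":0,"rz":0},{"claw":1,"x":4,"y":0,"z":0,"rx":0,"ry":0,"rz":0},{"claw":1,"x":6,"y":0,"z":-3,"rx":0,"ry":0,"rz":0},{"claw":1,"x":8,"y":0,"z":-8,"rx":0,"ry":0,"rz":0},{"claw":1,"x":9,"y":0,"z":-13,"rx":0,"ry":0,"rz":0},{"claw":1,"x":9,"y":0,"z":-17,"rx":0,"ry":0,"rz":0}]'; python3 -m jog '[{"claw":1,"x":0,"y":16,"z":-6,"rx":0,"ry":0,"rz":0},{"claw":1,"x":0,"y":16,"z":-6,"rx":0,"ry":0,"rz":0},{"claw":1,"x":0,"y":16,"z":-6,"rx":0,"ry":0,"rz":0},{"claw":1,"x":0,"y":16,"z":-6,"rx":0,"ry":0,"rz":0},{"claw":1,"x":0,"y":16,"z":-6,"rx":0,"ry":0,"rz":0},{"claw":1,"x":0,"y":16,"z":-6,"rx":0,"ry":0,"rz":0}]'; python3 - <<'E'
from h import *
st()
a=np.radians(-5); o=np.array([.6697,-.136]); Rr=np.array([[np.cos(a),np.sin(a)],[-np.sin(a),np.cos(a)]])
for n in('wrist','top'):
    im,d,m=grab(n,'f_%s.png'%n); P=cloud(d,m); L=(P[...,:2]-o)@Rr.T
    k=(d>0)&(abs(L[...,1])<.14)&(L[...,0]<-.077)&(L[...,0]>-.3)&(P[...,2]>.08)&(P[...,2]<.092); print(n,'panel',np.percentile(L[k][:,0],[2,98]).round(4))
    for lo,hi in((.099,.117),(.12,.135)):
        k=(d>0)&(abs(L[...,1]-.118)<.022)&(abs(L[...,0]+.02)<.055)&(P[...,2]>lo)&(P[...,2]<hi)&(im.mean(2)<90); print(n,'bracket',lo,k.sum(),np.percentile(L[k],[2,98],axis=0).round(4).tolist() if k.any() else '')
    k=(d>0)&(abs(L[...,1]-.118)<.022)&(P[...,2]>.194)&(P[...,2]<.21); print('ball top',L[k].mean(0) if k.any() else '')
    for l in('soap_brick','bowl','tag_pad'):
        for q in trace(l,n)[:1]:
            p=P[q['pixels']&(d>0)]; print(n,l,np.median(p,0).round(3))
im,d,m=grab('scene'); cv2.imwrite('pics/f_s.png',cv2.resize(im[150:350,220:460],(720,600),interpolation=2))
E
```

```text
time: 34.0
tcp_pos: [0.4872, -0.1212, 0.2427]
tool_rot: [0.048, 0.999, 0.0, 0.001]
contact_force: [1.2, -0.1, 0.2]
opening: -0.0002
grip_force: 0.0
time: 34.6
tcp_pos: [0.5039, 0.0381, 0.3006]
tool_rot: [0.048, 0.999, 0.0, 0.0]
contact_force: [0.1, 0.4, -0.0]
opening: -0.0003
grip_force: 0.0
t 34.6 tcp [0.5039 0.0381 0.3006] q [0.048 0.999 0.    0.   ] F [ 0.1  0.4 -0. ] op -0.0003
wrist panel [-0.0891 -0.0796]
wrist bracket 0.099 22 [[-0.054, 0.1017], [-0.0519, 0.1081]]
wrist bracket 0.12 0 
ball top 
wrist soap_brick [ 0.538 -0.395  0.011]
wrist bowl [0.725 0.283 0.034]
wrist tag_pad [ 0.428 -0.341  0.013]
top panel [-0.0913 -0.0812]
top bracket 0.099 85 [[-0.0563, 0.1038], [0.0102, 0.1361]]
top bracket 0.12 28 [[-0.0324, 0.1019], [-0.0099, 0.1301]]
ball top [-0.02580269  0.11595352]
top soap_brick [ 0.541 -0.432  0.052]
top bowl [0.744 0.267 0.036]
top tag_pad [ 0.426 -0.36   0.013]
```

View pics/f_s.png

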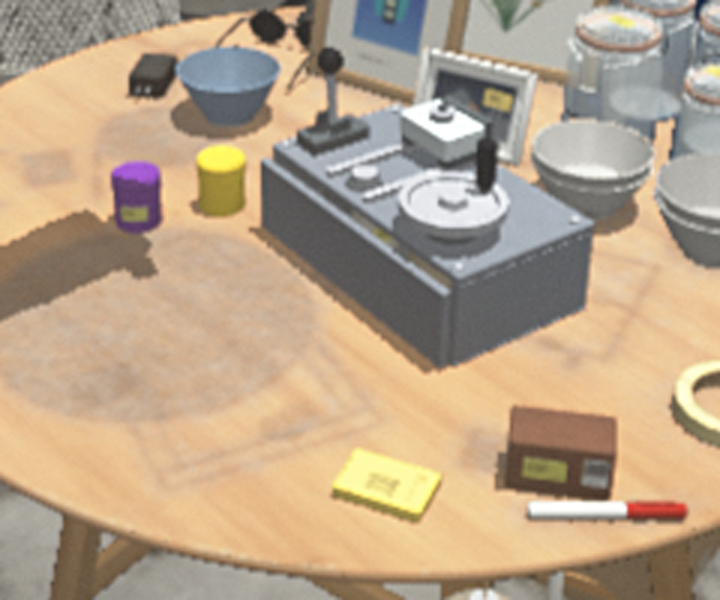

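View pics/f_wrist.png

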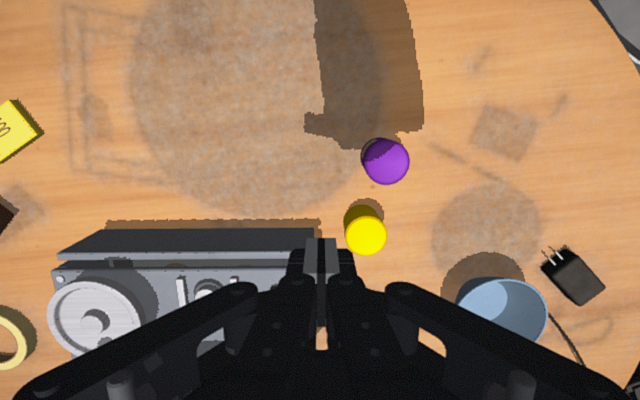

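```bash
python3 -c "
from h import *
rel([.727,-.0225,.31],85)"
```

```text
rel x y z cm [-22.78  -3.87  -0.95] rz -0.009 yaw now 84.5 tilt [-0. -0.  0.]
```

```bash
python3 -m jog '[{"claw":0,"x":-22.8,"y":-3.9,"z":-1,"rx":0,"ry":0,"rz":0},{"claw":0,"x":-22.8,"y":-3.9,"z":-1,"rx":0,"ry":0,"rz":0},{"claw":0,"x":-22.8,"y":-3.9,"z":-1,"rx":0,"ry":0,"rz":0},{"claw":0,"x":-22.8,"y":-3.9,"z":-1,"rx":0,"ry":0,"rz":0},{"claw":0,"x":-22.8,"y":-3.9,"z":-1,"rx":0,"ry":0,"rz":0},{"claw":0,"x":-22.8,"y":-3.9,"z":-1,"rx":0,"ry":0,"rz":0},{"claw":0,"x":-22.8,"y":-3.9,"z":-1,"rx":0,"ry":0,"rz":0}]'; python3 ball.py; python3 - <<'E'
from h import *
a=np.radians(-5); o=np.array([.6697,-.136]); Rr=np.array([[np.cos(a),np.sin(a)],[-np.sin(a),np.cos(a)]])
im,d,m=grab('wrist'); P=cloud(d,m); L=(P[...,:2]-o)@Rr.T
print('cam',-np.array(m['R']).T@m['t'],np.array(m['R'])[2])
for lo,hi in((.1015,.112),(.112,.12),(.12,.13),(.13,.16),(.16,.175)):
    k=(d>0)&(abs(L[...,1]-.118)<.024)&(abs(L[...,0]+.02)<.045)&(P[...,2]>lo)&(P[...,2]<hi); print(lo,k.sum(),np.percentile(L[k],[1,50,99],axis=0).round(4).tolist() if k.any() else '')
u,v=[int(round(t)) for t in proj([.658,-.0165,.12],m)]
print(u,v); v=max(v,90);u=max(u,100)
cv2.imwrite('pics/lev.png',cv2.resize(im[v-90:v+90,u-100:u+100],(800,600),interpolation=2))
E
```

```text
time: 35.75
tcp_pos: [0.7273, -0.0228, 0.3094]
tool_rot: [0.048, 0.999, -0.0, -0.001]
contact_force: [-0.1, -0.2, -0.5]
opening: 0.0426
grip_force: 0.0
lb 0.58 [318. 104.  38.  36.] [ 0.65788584 -0.01639764  0.20130157]
lb 0.55 [556. 145. 115. 112.] [nan nan nan]
ball 1142 [ 0.6576 -0.0164  0.1909] 0.00037537104651029935 top 0.2063763044841096
shaft 0 
rel x y z cm [ 6.91 -0.1  11.97] rz -0.008 yaw now 84.5 tilt [ 0.    -0.001  0.   ]
cam [ 0.66047239 -0.01513733  0.4461273 ] [ 0.26266931 -0.02371018 -0.96459456]
0.1015 49 [[-0.0649, 0.1002], [-0.0531, 0.136], [0.0137, 0.1411]]
0.112 1474 [[-0.0522, 0.1004], [-0.004, 0.1188], [0.0157, 0.1359]]
0.12 48 [[-0.0133, 0.1031], [-0.0082, 0.1083], [-0.0054, 0.1324]]
0.13 16 [[-0.0108, 0.1051], [-0.0091, 0.129], [-0.0073, 0.1314]]
0.16 0 
319 107
  return _methods._mean(a, axis=axis, dtype=dtype,
  ret = um.true_divide(
```

View pics/lev.png

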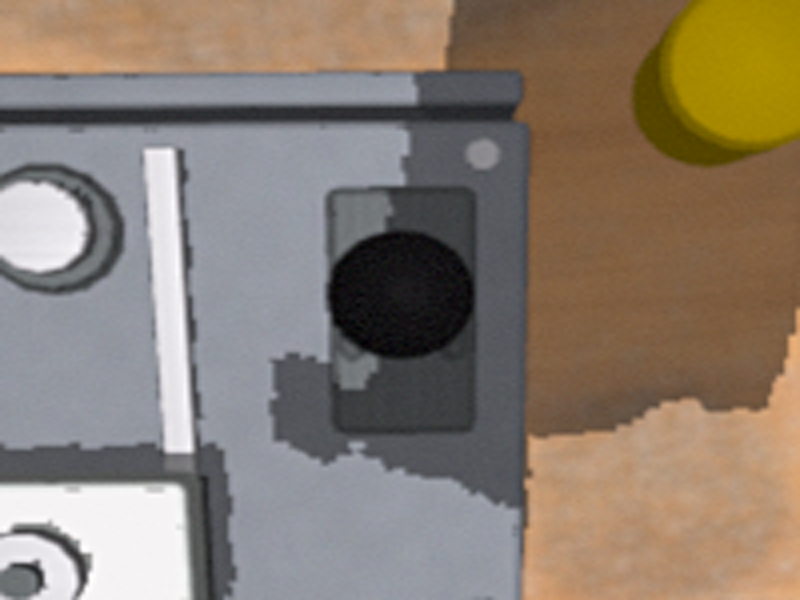

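```bash
python3 -m jog '[{"claw":0,"x":5,"y":-0.1,"z":1,"rx":0,"ry":0,"rz":0},{"claw":0,"x":6.9,"y":-0.1,"z":4,"rx":0,"ry":0,"rz":0},{"claw":0,"x":6.9,"y":-0.1,"z":8,"rx":0,"ry":0,"rz":0},{"claw":0,"x":6.9,"y":-0.1,"z":11,"rx":0,"ry":0,"rz":0},{"claw":0,"x":6.9,"y":-0.1,"z":12.9,"rx":0,"ry":0,"rz":0},{"claw":0,"x":6.9,"y":-0.1,"z":12.9,"rx":0,"ry":0,"rz":0},{"claw":0,"x":6.9,"y":-0.1,"z":12.9,"rx":0,"ry":0,"rz":0}]'; python3 loc.py;  python3 -m jog '[{"claw":1,"x":0,"y":0,"z":0,"rx":0,"ry":0,"rz":0},{"claw":1,"x":0,"y":0,"z":0,"rx":0,"ry":0,"rz":0},{"claw":1,"x":0,"y":0,"z":0,"rx":0,"ry":0,"rz":0},{"claw":1,"x":0,"y":0,"z":0,"rx":0,"ry":0,"rz":0}]' 20; python3 loc.py
```

```text
time: 36.6
tcp_pos: [0.6584, -0.0164, 0.1827]
tool_rot: [0.048, 0.999, 0.0, 0.0]
contact_force: [0.5, -1.3, 0.1]
opening: 0.043
grip_force: 0.0
t 36.6 tcp [ 0.6584 -0.0164  0.1827] q [0.048 0.999 0.    0.   ] F [ 0.5 -1.3  0.1] op 0.043
local [-0.02167122  0.11817774]
time: 37.0
tcp_pos: [0.6591, -0.0171, 0.1835]
tool_rot: [0.048, 0.999, 0.0, 0.001]
contact_force: [-2.1, -2.0, 5.6]
opening: 0.0264
grip_force: 19.4
t 37.0 tcp [ 0.6591 -0.0171  0.1835] q [0.048 0.999 0.    0.001] F [-2.1 -2.   5.6] op 0.0264
local [-0.02088291  0.11748207]
```

```bash
python3 -m jog '[{"claw":1,"x":-0.25,"y":0,"z":-0.05,"rx":0,"ry":0,"rz":0},{"claw":1,"x":-0.42,"y":0,"z":-0.05,"rx":0,"ry":0,"rz":0},{"claw":1,"x":-0.42,"y":0,"z":-0.05,"rx":0,"ry":0,"rz":0}]'; python3 loc.py; python3 -m jog '[{"claw":0,"x":0,"y":0,"z":0,"rx":0,"ry":0,"rz":0},{"claw":0,"x":0,"y":0,"z":0,"rx":0,"ry":0,"rz":0},{"claw":0,"x":0,"y":0,"z":0,"rx":0,"ry":0,"rz":0},{"claw":0,"x":0,"y":0,"z":-4,"rx":0,"ry":0,"rz":0},{"claw":0,"x":0,"y":0,"z":-9,"rx":0,"ry":0,"rz":0},{"claw":0,"x":-6.9,"y":0,"z":-13,"rx":0,"ry":0,"rz":0},{"claw":0,"x":-6.9,"y":0,"z":-13,"rx":0,"ry":0,"rz":0},{"claw":0,"x":-6.9,"y":0,"z":-13,"rx":0,"ry":0,"rz":0}]'; python3 ball.py 2>/dev/null; python3 drw.py wrist | head -1; python3 drw.py top | head -1
```

```text
time: 37.3
tcp_pos: [0.6636, -0.0175, 0.1836]
tool_rot: [0.048, 0.999, -0.0, 0.001]
contact_force: [-0.2, -3.3, 8.8]
opening: 0.0264
grip_force: 20.0
t 37.3 tcp [ 0.6636 -0.0175  0.1836] q [ 0.048  0.999 -0.     0.001] F [-0.2 -3.3  8.8] op 0.0264
local [-0.01640824  0.11753667]
time: 38.1
tcp_pos: [0.7342, -0.0236, 0.3138]
tool_rot: [0.048, 0.999, -0.0, 0.002]
contact_force: [-0.7, -0.1, -0.6]
opening: 0.0428
grip_force: 0.0
lb 0.65 [320. 100.  42.  39.] [ 0.6622992  -0.01700245  0.20142439]
ball 1115 [ 0.6622 -0.0168  0.1909] 0.00037590944418662857 top 0.20723525595772804
shaft 0 
rel x y z cm [ 6.93  0.03 12.05] rz -0.009 yaw now 84.5 tilt [-0.    -0.001  0.   ]
panel top 2992 [[-0.0883, -0.1421], [-0.0834, 0.0189], [-0.0787, 0.1436]] 0.08605369299771962
panel top 239 [[-0.0913, -0.1453], [-0.0863, -0.0434], [-0.0747, 0.0638]] 0.08567461282072857Traceback (most recent call last):
  File "drw.py", line 12, in <module>
    p=L[k]; print('walls',k.sum(),np.percentile(p,[1,99],axis=0).round(4).tolist())
                                  ~~~~~~~~~~~~~^^^^^^^^^^^^^^^^^
    return _quantile_unchecked(
        a, q, axis, out, overwrite_input, method, keepdims, weights)
    return _ureduce(a,
                    func=_quantile_ureduce_func,
    ...<5 lines>...
                    overwrite_input=overwrite_input,
                    method=method)
    r = func(a, **kwargs)
    result = _quantile(arr,
                       quantiles=q,
    ...<2 lines>...
                       out=out,
                       weights=wgt)
    slices_having_nans = np.isnan(arr[-1, ...])
                                  ~~~^^^^^^^^^
IndexError: index -1 is out of bounds for axis 0 with size 0
```

```bash
python3 -c "
from rig import hand_in
print(hand_in())"
```

```text
the job is handed in; nothing more can be done
None
```

I did the whole job and handed it in at about 38 s of the 210 s; no verdict came back. The carriage is against the stop, the drawer is shut and latched with both tins upright inside, and the lever is upright to within camera accuracy. Two tins were on the table, the grey 60 mm and the beige 70 mm. I never touched the soap, bowl, note pad or the look-alike tins.

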